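# Load the wire-bonding workholder and close it up

### The job

Load the wire-bonding workholder: seat every green circuit module that is lying on the dark mat (there may be three to five) flat and square in its own pocket of the workholder, any pocket will do. Then bring the clear cover gently down until it is fully shut, swing the red clamp down onto the cover's edge, and only then press the green start button fully down and let it spring back. Leave the spool, tools and other things where they are.

Things in the scene. Friction and masses are not known exactly. Their poses are not given: they have to be found in the camera images.
- board0: circuit module, 50 to 85 g: green board 56 (own x) x 40 (own y) x 8 mm thick, with a bare-metal shield can 30 (x) x 22 (y) x 16 mm on the middle of its top, by which it is gripped (total height 24 mm). Origin: centre of the underside, z up; the two ends are alike. At the start it lies on a dark, fixed anti-static mat 330 x 280 mm, 3 mm thick. It may be absent.
- board1: circuit module, 50 to 85 g: green board 56 (own x) x 40 (own y) x 8 mm thick, with a bare-metal shield can 30 (x) x 22 (y) x 16 mm on the middle of its top, by which it is gripped (total height 24 mm). Origin: centre of the underside, z up; the two ends are alike. At the start it lies on a dark, fixed anti-static mat 330 x 280 mm, 3 mm thick. It may be absent.
- board2: circuit module, 50 to 85 g: green board 56 (own x) x 40 (own y) x 8 mm thick, with a bare-metal shield can 30 (x) x 22 (y) x 16 mm on the middle of its top, by which it is gripped (total height 24 mm). Origin: centre of the underside, z up; the two ends are alike. At the start it lies on a dark, fixed anti-static mat 330 x 280 mm, 3 mm thick. It may be absent.
- board3: circuit module, 50 to 85 g: green board 56 (own x) x 40 (own y) x 8 mm thick, with a bare-metal shield can 30 (x) x 22 (y) x 16 mm on the middle of its top, by which it is gripped (total height 24 mm). Origin: centre of the underside, z up; the two ends are alike. At the start it lies on a dark, fixed anti-static mat 330 x 280 mm, 3 mm thick. It may be absent.
- board4: circuit module, 50 to 85 g: green board 56 (own x) x 40 (own y) x 8 mm thick, with a bare-metal shield can 30 (x) x 22 (y) x 16 mm on the middle of its top, by which it is gripped (total height 24 mm). Origin: centre of the underside, z up; the two ends are alike. At the start it lies on a dark, fixed anti-static mat 330 x 280 mm, 3 mm thick. It may be absent.
- workholder: aluminium workholder fixed to the table: base 168 (own x) x 200 (y) x 20 mm high, origin at the centre of its underside, with two rows of three shallow pockets. Its cover is hinged along the far (+x) edge, a red clamp stands on a 46 mm post beside its -y edge (post 20 x 34 mm, centred 119 mm to -y of the origin).
- pocket0 (a point): centre of the floor of one pocket: a rectangular recess 60 (workholder x) x 44 (workholder y) mm, 6 mm deep, floor 14 mm above the table; a board fits with 2 mm to spare on each side and, seated, stands 2 mm proud of the base plus its can. Axes as the workholder's.
- pocket1 (a point): centre of the floor of one pocket: a rectangular recess 60 (workholder x) x 44 (workholder y) mm, 6 mm deep, floor 14 mm above the table; a board fits with 2 mm to spare on each side and, seated, stands 2 mm proud of the base plus its can. Axes as the workholder's.
- pocket2 (a point): centre of the floor of one pocket: a rectangular recess 60 (workholder x) x 44 (workholder y) mm, 6 mm deep, floor 14 mm above the table; a board fits with 2 mm to spare on each side and, seated, stands 2 mm proud of the base plus its can. Axes as the workholder's.
- pocket3 (a point): centre of the floor of one pocket: a rectangular recess 60 (workholder x) x 44 (workholder y) mm, 6 mm deep, floor 14 mm above the table; a board fits with 2 mm to spare on each side and, seated, stands 2 mm proud of the base plus its can. Axes as the workholder's.
- pocket4 (a point): centre of the floor of one pocket: a rectangular recess 60 (workholder x) x 44 (workholder y) mm, 6 mm deep, floor 14 mm above the table; a board fits with 2 mm to spare on each side and, seated, stands 2 mm proud of the base plus its can. Axes as the workholder's.
- pocket5 (a point): centre of the floor of one pocket: a rectangular recess 60 (workholder x) x 44 (workholder y) mm, 6 mm deep, floor 14 mm above the table; a board fits with 2 mm to spare on each side and, seated, stands 2 mm proud of the base plus its can. Axes as the workholder's.
- cover (a joint): angle of the workholder's clear cover with its grey frame, 176 x 204 mm and 25 mm deep: 0 closed flat on the base (hinge axis parallel to the workholder's y, 92 mm to +x of its origin and 34 mm above the table; top 47 mm above the table), about 1.6 to 1.8 standing open; stops at 0 and 1.9. The stiff hinge holds it at any angle; it takes about 4 N at the handle.
- cover_handle (a point): middle of the cover's handle: an orange round bar 10 mm thick, 90 mm long along the workholder's y, 206 mm from the hinge axis and 24 mm beyond the frame's front edge (gap between bar and frame about 19 mm); 34 mm above the table when the cover is closed
- clamp (a joint): angle of the red clamp arm: 0 lying level, down on the cover's edge; 2.1 to 2.45 swung open, up and outwards away from the workholder (the arm turns about an axis parallel to the workholder's x, 118 mm to -y of its origin and 49.5 mm above the table). Stays where it is left (about 2 N at the tip).
- clamp_tip (a point): outer end of the clamp arm on its middle line: arm 20 mm wide, 8 mm thick, 46 mm long, this point 42 mm from the hinge axis and 3 mm above that axis when down (there 53 mm above the table, arm's upper face at 57 mm)
- start_top (a point): centre of the top face of the round green start button, 30 mm across, on a small grey box (90 x 75 x 42 mm); pressed straight down
- start (a joint): travel of the start button: 0 up, 0.006 m fully pressed (5 N); it springs back
- spool: copper wire spool, 48 mm across and 24 mm high, among the boards: leave alone; origin at the centre of its underside
- keypad: blue keypad 110 x 75 x 16 mm: leave alone
- mouse: black computer mouse 100 x 58 x 26 mm: leave alone
- screwdriver: screwdriver 160 mm long lying on the table: leave alone
- solvent: solvent bottle, 60 mm across, 85 mm high: leave alone
- swabs: round jar, 56 mm across, 70 mm high: leave alone
There are look-alikes about, which are no part of the job. Leave any purple look-alike of the board0 alone.

How it is judged:
By the outcome, as a careful person would: the job done as asked, in the order asked, and still so for the second after the job is handed in, with the robot touching nothing.
Of board0, board1, board2, board3, board4 only 3 to 5 are there at a start; the rules pass over those that are not, and their reading is None.
At some moment in a run one of board0, board1, board2, board3, board4 may be knocked a few centimetres aside while the robot is not near it.
Once in a run the grip may slacken for a moment while it holds something.
It also fails if it takes over 210 s, if anything falls off the work surface, if the arm or the gripper's body presses on something with over 40 N, if the wrist force passes 120 N, or if a joint passes its speed limit or range.

### The arm

A 6-joint arm with a two-finger parallel gripper is mounted at the origin on the work surface. World frame = base frame: x ahead of the robot, y to its left, z up, the work surface at z = 0. Lengths are in m, angles in rad, forces in N, time in s.
With the tool pointing down it reaches from about 0.3 to 0.85 m from the base axis. Payload 4.2 kg.
Tool frame: the origin (TCP) lies midway between the tips of the shut fingers; the grasp point (between the pads) lies robot.hold_point_z behind it (robot.hold_point_z is the distance from the TCP to the grasp point, in m); z points along the fingers, y is the line along which they close (so a half turn about z gives the same grasp; the last joint's range is limited). The gripper opens to 91 mm and grips with 3 to 60 N. Pads are 32 mm wide; open, the fingers measure 118 mm over their backs; the gripper's body (76 mm by 178 mm) begins 60 mm behind the grasp point.
Start: joints at [1.144, 0.32, 1.565, -0, 1.257, -0.02], TCP at [0.228, 0.528, 0.214] pointing down, gripper open.
Joint ranges: [-3.11, 3.11], [-0.84, 2.01], [0.21, 2.61], [-1.34, 4.49], [0.05, 2.63], [-2.56, 2.56]. Speed limits (rad/s): [2.57, 2.57, 3.14, 3.14, 3.14, 3.14].

### API

Orientations are given as a unit quaternion [w, x, y, z].
In Python, from rig import monitor, viewer, workorder, robot gives the robot as it stands.
- The arm moves only by the tool move_arm, never from a script. Its argument "increments" is a list of rows, each a list of 3 entries, a list of its own where there are three numbers: the shift along the world's x, y, z in units of 0.03 m (1.0 is 0.03 m), then the turn about the world's z in units of 60 degrees (1.0 is 60 degrees), then the closure, from -1 (fully open) to 1 (shut). In form: [[[dx, dy, dz], roll, grip], ...]. A call has 1 to 10 rows; each row shifts and turns the commanded pose from where the row before left it; what a row does not reach is not made up. A row lasts 1/10 s, in which the tool goes at most 50 mm and 8.59 degrees, less where a joint would pass 70% of its speed; a pose out of reach is approached as far as the arm can. A call with a number of a shift or a turn outside -1 to 1 is refused whole. A call with a gripper value outside its range is refused whole. The fingers move at their own pace and stop on an object; "newtons" is the grip in N (left out, the last holds). Time passes only in rows, so rows that do not move let the fingers close. It gives the time, the measured TCP pose, the force, the opening and the grip force at its end, in the units of the state.
- monitor.read_state(): the state, without advancing time (a new reading comes with each control period).
- viewer.capture(name): name is "side" or "top" or "wrist"; returns a dict with "pixels" (480x640x3 uint8, blue, green, red), "fx", "fy", "cx", "cy" (pixels), "cam_to_world" (4x4, takes a point from camera to world coordinates). Camera axes: x right, y down, z forward; pixel columns grow to the right and rows downward; lengths in m; the calibration is good to about 2 mm. A picture is of the moment at which its call begins. There is no depth.
- workorder.finish_job(): hands the job in; it is judged then, once.
The state is a dict: "time_s": time; "joints": joint angles; "joint_vel": joint speeds; "tau": joint torques, N m; "ee_pos": TCP position; "tool_rot": TCP orientation; "contact_force": force on the tool from outside, world axes, zero at the start; "moment": the same for the moment, N m; "width": opening from 0.0 (shut) to 1.0 (fully open); "gripper_force": force on a finger pad.
Only numpy, scipy, OpenCV 4.12 (cv2) and the standard library are available. Lean on these libraries where they do the work, as an engineer would, in place of code of your own. Each camera call takes 0.05 s, during which the arm holds its last target. There are 200 camera calls.

## Working session

There is one attempt and no reset: what is moved stays moved. The work goes in short steps, Python scripts to look and compute and a tool call to move; the robot and the scene stay as the last step left them, time stands still between calls to the robot, and variables do not carry over. Pictures are saved under pics/ and viewed, at most 14 in all, crops included, and the job is handed in when it is done.

Besides the shell and the picture viewer there is one more tool, called after "Emit:" as name(argument=value, ...) on one line, values as JSON. move_arm: Moves the arm, as the interface text tells. Shifts and turns lie within -1 to 1; 1 stands for 0.03 m of shift or 60 degrees of turn. Its arguments: {"type":"object","properties":{"increments":{"type":"array"},"newtons":{"type":"number"}},"required":["increments"]}

```bash
mkdir -p pics; ls; cat > h.py <<'E'
import numpy as np, cv2
from rig import monitor, viewer, workorder, robot
def cap(n,f):
    c=viewer.capture(n); cv2.imwrite('pics/'+f+'.png',c['pixels']); 
    np.savez('pics/'+f+'.npz',**{k:c[k] for k in('fx','fy','cx','cy','cam_to_world','pixels')}); return c
def load(f): return np.load('pics/'+f+'.npz')
def ray(c,u,v,z):
    T=np.array(c['cam_to_world']); d=T[:3,:3]@[(u-c['cx'])/c['fx'],(v-c['cy'])/c['fy'],1]
    o=T[:3,3]; return o+d*(z-o[2])/d[2]
def proj(c,p):
    T=np.array(c['cam_to_world']); q=T[:3,:3].T@(np.array(p)-T[:3,3])
    return np.array([c['fx']*q[0]/q[2]+c['cx'],c['fy']*q[1]/q[2]+c['cy']])
E
python3 - <<'E'
from h import *
for n in('top','side','wrist'):
    c=cap(n,n+'0'); print(n,c['fx'],np.round(c['cam_to_world'],3).tolist())
print(monitor.read_state(), robot.hold_point_z)
E
```

```text
pics
top 434.9252072184991 [[0.02, -0.99, 0.143, 0.36], [-1.0, -0.018, 0.01, 0.046], [-0.007, -0.143, -0.99, 1.084], [0.0, 0.0, 0.0, 1.0]]
side 453.9013546693913 [[-0.988, -0.089, 0.128, 0.376], [-0.154, 0.672, -0.724, 0.696], [-0.022, -0.735, -0.678, 0.686], [0.0, 0.0, 0.0, 1.0]]
wrist 412.73806300290096 [[0.395, 0.881, 0.259, 0.153], [0.918, -0.379, -0.113, 0.559], [-0.002, 0.282, -0.959, 0.384], [0.0, 0.0, 0.0, 1.0]]
{'time_s': 0.15, 'joints': array([ 1.14401894e+00,  3.20143892e-01,  1.56537545e+00,  2.86286453e-05,
        1.25736849e+00, -2.00041618e-02]), 'joint_vel': array([-0.00107339, -0.00218347, -0.00253869,  0.0009732 , -0.00077314,
       -0.00127769]), 'tau': array([-3.10154946e-04, -4.12772048e+01, -2.32155168e+01,  7.26504670e-02,
        4.33745224e-02, -9.99698500e-05]), 'ee_pos': array([0.22734117, 0.52775556, 0.21332314]), 'tool_rot': array([-1.56740739e-04,  2.01991581e-01,  9.79387044e-01, -6.28480417e-04]), 'contact_force': array([-0.76328649,  0.52078783, -0.26272778]), 'moment': array([-0.05587922, -0.04147759, -0.05017741]), 'gripper_force': 0.0, 'width': 1.00132080266274} 0.0188
```

View pics/top0.png

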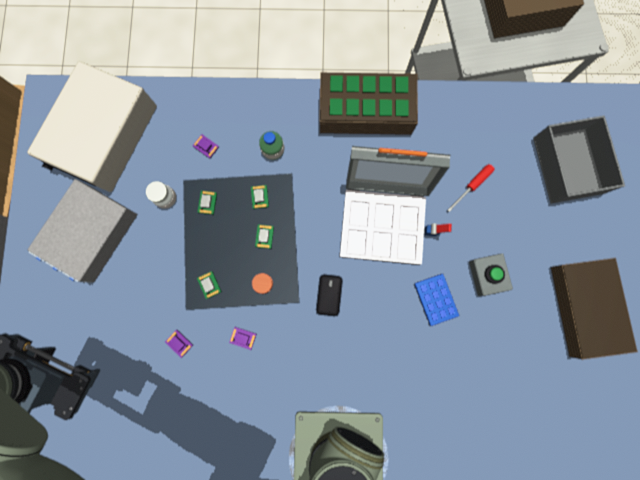

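View pics/side0.png

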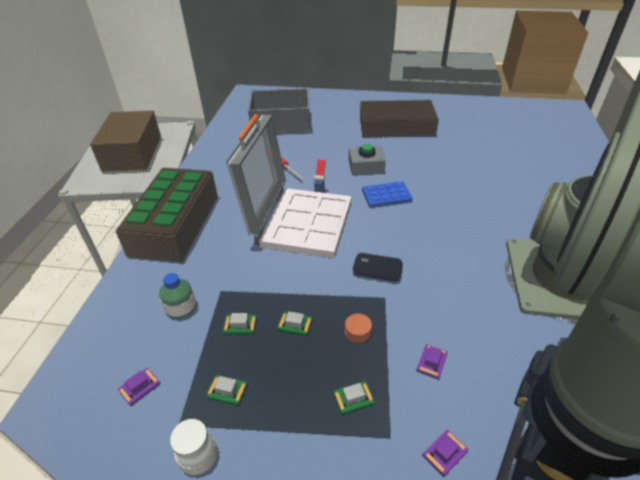

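Top view: four green boards at (207,202), (260,196), (264,236), (208,285), spool at (262,283), workholder around (384,228) with its cover open, clamp at (440,229), button at (495,273). I'll zoom in for exact pixels.

```bash
python3 - <<'E'
from h import *
c=load('top0'); im=c['pixels']
a=cv2.resize(im[170:315,180:305],None,fx=4.6,fy=4.1,interpolation=cv2.INTER_CUBIC)
b=cv2.resize(im[140:300,335:515],(800,600)[:2] and (720,640),interpolation=cv2.INTER_CUBIC)[:600]
cv2.imwrite('pics/wh.png',b)
# boards via colour: green/orange/grey on dark mat
hsv=cv2.cvtColor(im,cv2.COLOR_BGR2HSV)
g=((hsv[...,0]>45)&(hsv[...,0]<80)&(hsv[...,1]>100)&(hsv[...,2]>50)).astype(np.uint8)
g[:,:180]=0;g[:,320:]=0;g[:170]=0;g[315:]=0
g=cv2.morphologyEx(g,cv2.MORPH_CLOSE,np.ones((15,15)))
n,l,s,ce=cv2.connectedComponentsWithStats(g)
for i in range(1,n):
    if s[i,4]<40: continue
    pts=np.argwhere(l==i)[:,::-1].astype(float)
    r=cv2.minAreaRect(pts.astype(np.float32))
    W=np.array([ray(c,u,v,.011)[:2] for u,v in cv2.boxPoints(r)])
    print(s[i],np.round(ce[i],1),np.round(ray(c,*r[0],.011),4),np.round(W,3).tolist())
E
```

```text
[251 185  18  24 354] [259.3 196.1] [0.6185 0.2083 0.011 ] [[0.645, 0.233], [0.649, 0.191], [0.592, 0.184], [0.588, 0.225]]
[197 190  20  25 365] [206.8 202. ] [0.6013 0.3405 0.011 ] [[0.576, 0.365], [0.633, 0.359], [0.627, 0.316], [0.57, 0.322]]
[255 224  19  25 359] [264. 236.] [0.5173 0.1926 0.011 ] [[0.492, 0.216], [0.548, 0.211], [0.543, 0.169], [0.487, 0.174]]
[197 271  24  28 343] [208.5 284.5] [0.3942 0.3247 0.011 ] [[0.411, 0.357], [0.429, 0.318], [0.378, 0.293], [0.36, 0.332]]
```

View pics/wh.png

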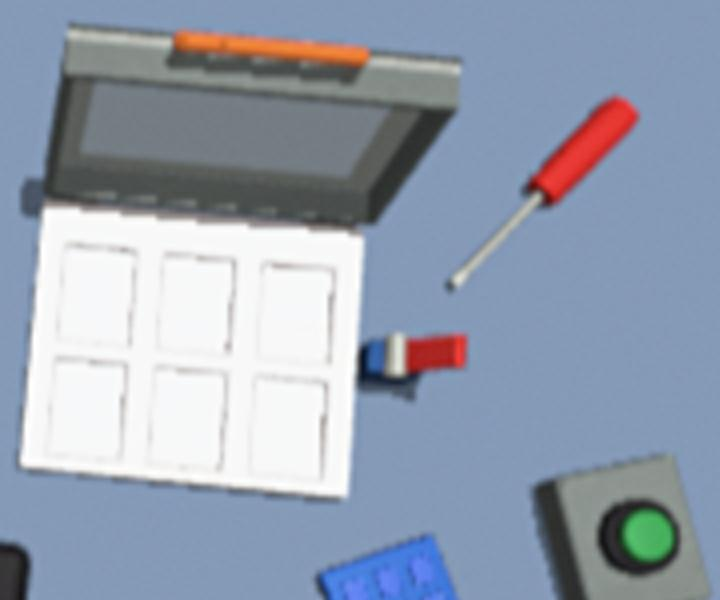

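The crop (4x) shows the pockets in two rows of three. The base's front corners are at crop (20,467) and (347,498), the clamp tip at about (465,350), the button top at (649,533), and the handle from (175,42) to (368,57).

```bash
python3 - <<'E'
from h import *
from scipy.optimize import least_squares
c=load('top0')
P=lambda u,v,z: ray(c,335+(u+.5)/4-.5,140+(v+.5)/4-.5,z)
fl=P(20,467,.02);fr=P(347,498,.02)
br=P(363,232,.02);bl=P(42,203,.02)
print('base',fl,fr,br,bl,np.linalg.norm(fl-fr),np.linalg.norm(fr-br))
y=(fl-fr)[:2];yaw=np.arctan2(-y[0],y[1]);print('yaw',yaw)
yaw2=np.arctan2(*(br-fr)[1::-1]);print(yaw2)
pk=[[(63,243),(135,250),(131,347),(58,340)],[(163,252),(236,258),(231,356),(158,350)],[(262,262),(335,267),(330,364),(258,359)],
[(55,357),(126,364),(122,460),(50,456)],[(155,367),(226,372),(222,470),(150,465)],[(255,376),(326,380),(323,480),(250,475)]]
yaw=np.mean([yaw,yaw2]) ;R=np.array([[np.cos(yaw),-np.sin(yaw)],[np.sin(yaw),np.cos(yaw)]])
o=fl[:2]*.5+fr[:2]*.5+R@[.084,0];print('origin',o,o-0*1)
for p in pk:
    W=np.array([P(*q,.02)[:2] for q in p]); m=W.mean(0); print(m,R.T@(m-o), np.linalg.norm(W[0]-W[1]),np.linalg.norm(W[1]-W[2]))
print('button',P(649,533,.055))
# cover angle: handle ends
hp=np.array([(P(0,0,0))]) 
def hand(a,s): 
    l=np.array([.092-.206*np.cos(a),s]); w=o+R@l; return [*w,.034+.206*np.sin(a)]
for a in np.arange(1.5,1.95,.05): print(round(a,2),[np.round((proj(c,hand(a,s))-[335,140])*4) for s in(.045,-.045)], np.round(hand(a,0),3))
for a in (2.1,2.2,2.3,2.4): 
    w=o+R@[0,-.118+.042*np.cos(a)]; print(a,np.round((proj(c,[*w,.0495+.042*np.sin(a)])-[335,140])*4))
E
```

```text
base [0.46882793 0.00358615 0.02      ] [ 0.45355773 -0.19656394  0.02      ] [ 0.62043399 -0.20892119  0.02      ] [ 0.63548586 -0.0081136   0.02      ] 0.2007317500237688 0.16733316676731091
yaw -0.07614620809582705
-0.07391549603822588
origin [ 0.5449565  -0.10278557] [ 0.5449565  -0.10278557]
[ 0.57740507 -0.04281705] [0.02786201 0.06223216] 0.04515576361651202 0.06158171790772393
[ 0.57283537 -0.10515668] [ 0.02797818 -0.00027462] 0.045624966923689426 0.062173795300496104
[ 0.56825989 -0.16673013] [ 0.02803114 -0.06201782] 0.04548940393156593 0.061468265042102815
[ 0.50551414 -0.03803382] [-0.0441852   0.06161295] 0.04411149371669199 0.05980780223981084
[ 0.50091093 -0.09963547] [-0.04415778 -0.00016044] 0.04392428649584313 0.06096495444294909
[ 0.49632396 -0.16124603] [-0.04411349 -0.0619415 ] 0.04380934944657364 0.062081964276359515
button [ 0.43318008 -0.365889    0.055     ]
1.5 [array([175., 113.]), array([354., 129.])] [ 0.622 -0.109  0.239]
1.55 [array([176.,  93.]), array([356., 109.])] [ 0.632 -0.109  0.24 ]
1.6 [array([178.,  73.]), array([357.,  89.])] [ 0.643 -0.11   0.24 ]
1.65 [array([179.,  54.]), array([358.,  70.])] [ 0.653 -0.111  0.239]
1.7 [array([180.,  35.]), array([358.,  51.])] [ 0.663 -0.112  0.238]
1.75 [array([181.,  17.]), array([359.,  33.])] [ 0.673 -0.112  0.237]
1.8 [array([182.,  -0.]), array([359.,  15.])] [ 0.683 -0.113  0.235]
1.85 [array([183., -17.]), array([359.,  -2.])] [ 0.693 -0.114  0.232]
1.9 [array([184., -33.]), array([359., -18.])] [ 0.703 -0.115  0.229]
2.1 [447. 349.]
2.2 [452. 351.]
2.3 [456. 352.]
2.4 [460. 353.]
```

Emit:
move_arm(increments=[[[0.56,-0.68,-0.3],0.083,-1],[[0.56,-0.68,-0.45],0.083,-1],[[0.56,-0.68,-0.45],0.083,-1],[[0.56,-0.68,-0.45],0.083,-1],[[0.56,-0.68,-0.45],0.083,-1],[[0.56,-0.68,-0.45],0.083,-1],[[0.56,-0.68,-0.45],0.083,-1],[[0.56,-0.68,-0.45],0.083,-1],[[0.56,-0.68,-0.45],0.083,-1],[[0.5,-0.65,-0.45],0.075,-1]], newtons=20)

```text
time_s: 1.15
ee_pos: [0.3943, 0.324, 0.0828]
tool_rot: [-0.0, -0.227, 0.974, 0.0]
contact_force: [-0.1, 0.1, 0.1]
width: 1.0
gripper_force: 0.0
```

```bash
cat >> h.py <<'E'
def state():
    s=monitor.read_state(); w,x,y,z=s['tool_rot']
    ty=np.array([2*(x*y-w*z),1-2*(x*x+z*z)]); s['yaw']=np.degrees(np.arctan2(ty[1],ty[0])); return s
def delta(p,yaw):
    "yaw: direction of tool y in deg (mod 180)"
    s=state(); d=(yaw-s['yaw']+90)%180-90
    print('t',round(s['time_s'],2),'tcp',np.round(s['ee_pos'],4),'yaw',round(s['yaw'],2),'w',round(s['width'],3),'F',np.round(s['contact_force'],1))
    print('  units',np.round((np.array(p)-s['ee_pos'])/.03,3),'turn',round(d/60,3))
def boards(c):
    im=c['pixels'];hsv=cv2.cvtColor(im,cv2.COLOR_BGR2HSV)
    g=((hsv[...,0]>45)&(hsv[...,0]<80)&(hsv[...,1]>100)&(hsv[...,2]>50)).astype(np.uint8)
    g[:,:180]=0;g[:,320:]=0;g[:170]=0;g[315:]=0
    g=cv2.morphologyEx(g,cv2.MORPH_CLOSE,np.ones((15,15)))
    n,l,s,ce=cv2.connectedComponentsWithStats(g); out=[]
    for i in range(1,n):
        if s[i,4]<60: continue
        pts=np.argwhere(l==i)[:,::-1].astype(np.float32)
        W=np.array([ray(c,u,v,.011)[:2] for u,v in pts]);m=W.mean(0)
        r=cv2.minAreaRect((W*1000).astype(np.float32)); b=cv2.boxPoints(r)
        e=max((b[1]-b[0],b[2]-b[1]),key=np.linalg.norm); a=(np.degrees(np.arctan2(e[1],e[0]))+90)%180-90
        out.append((r[0][0]/1000,r[0][1]/1000,a)); print('board',np.round(out[-1],4),'mean',np.round(m,4),np.round(r[1]))
    return out
O=np.array([.5450,-.1028]);YAW=-.075
def wh(x,y):
    return O+np.array([[np.cos(YAW),-np.sin(YAW)],[np.sin(YAW),np.cos(YAW)]])@[x,y]
E
python3 - <<'E'
from h import *
boards(load('top0')); c=cap('top','top1'); boards(c)
delta([.394,.3247,.08],116.3)
cap('wrist','w1')
E
```

```text
board [0.6188 0.2083 7.1482] mean [0.6191 0.2084] [57. 42.]
board [ 0.6015  0.3408 -6.2429] mean [0.6013 0.3405] [43. 58.]
board [ 0.5174  0.1927 -5.0725] mean [0.5173 0.1925] [42. 57.]
board [ 0.3943  0.3247 26.0362] mean [0.3943 0.3247] [58. 43.]
board [0.6182 0.2081 5.2169] mean [0.618  0.2082] [57. 42.]
board [ 0.6015  0.3408 -6.2429] mean [0.6013 0.3405] [43. 58.]
board [ 0.5174  0.1925 -4.7637] mean [0.5172 0.1925] [41. 57.]
board [  0.3739   0.315  -66.9755] mean [0.3751 0.3159] [14. 41.]
t 1.2 tcp [0.3948 0.3207 0.0807] yaw 116.27 w 0.995 F [ 0.2 -2.4 -1.1]
  units [-0.025  0.134 -0.025] turn 0.001
```

View pics/w1.png

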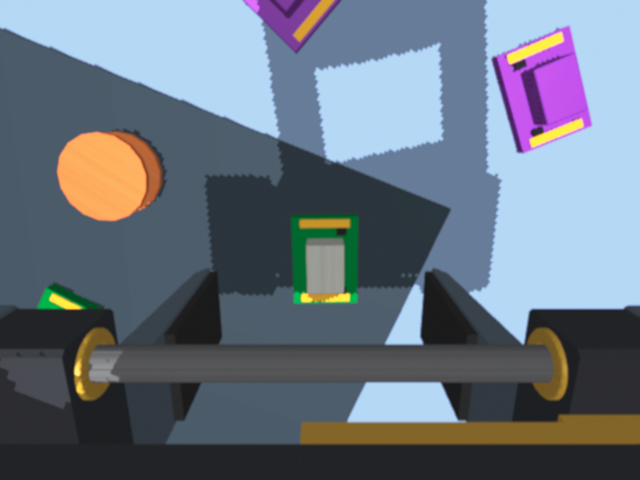

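The wrist view shows the board between the fingers, square to them, with its centre near (325,258). I'll lower the gripper and grip.

Emit:
move_arm(increments=[[[0,0,0],0,-1],[[0,0,-0.5],0,-1],[[0,0,-0.7],0,-1],[[0,0,-0.7],0,-1],[[0,0,-0.4],0,-1],[[0,0,0],0,-1]])

```text
time_s: 1.85
ee_pos: [0.3926, 0.3252, 0.0136]
tool_rot: [-0.001, -0.225, 0.974, -0.0]
contact_force: [-0.9, -0.2, -0.0]
width: 1.001
gripper_force: 0.0
```

```bash
python3 - <<'E'
from h import *
c=load('w1'); W=np.array([ray(c,u,v,.011)[:2] for u,v in((292,217),(357,217),(357.5,303),(292.5,303))]); print(W.mean(0),np.linalg.norm(W[0]-W[1]),np.linalg.norm(W[1]-W[2]))
delta([.3943,.3247,.0135],116)
E
```

```text
[0.39602925 0.32338962] 0.03886011311849884 0.055974397063893254
t 1.85 tcp [0.3926 0.3252 0.0136] yaw 116.05 w 1.001 F [-0.9 -0.2 -0. ]
  units [ 0.056 -0.017 -0.002] turn -0.001
```

Emit:
move_arm(increments=[[[0.06,-0.02,0],0,-1],[[0,0,0],0,1],[[0,0,0],0,1],[[0,0,0],0,1],[[0,0,0],0,1],[[0,0,0],0,1],[[0,0,0],0,1],[[0,0,0],0,1]], newtons=25)

```text
time_s: 2.65
ee_pos: [0.3955, 0.3244, 0.0145]
tool_rot: [-0.0, -0.225, 0.974, 0.0]
contact_force: [0.2, 0.4, -0.7]
width: 0.417
gripper_force: 0.0
```

```bash
python3 - <<'E'
from h import *
for p in((-.044,.062),(-.044,0),(.028,.062),(.028,0)): print(p,wh(*p))
delta([*wh(-.044,.0615),.1],85.7)
E
```

```text
(-0.044, 0.062) [ 0.50576933 -0.03767739]
(-0.044, 0) [ 0.50112369 -0.09950309]
(0.028, 0.062) [ 0.57756693 -0.04307233]
(0.028, 0) [ 0.57292129 -0.10489803]
t 2.65 tcp [0.3955 0.3244 0.0145] yaw 116.01 w 0.417 F [ 0.2  0.4 -0.7]
  units [  3.674 -12.085   2.851] turn -0.505
```

Emit:
move_arm(increments=[[[0,0,0],0,1],[[0,0,0],0,1],[[0,0,0],0,1],[[0,0,0],0,1],[[0,0,0],0,1],[[0,0,0.5],0,1],[[0,0,0.8],0,1],[[0,0,0.8],0,1],[[0,0,0.7],0,1],[[0,0,0],0,1]])

```text
time_s: 3.65
ee_pos: [0.3971, 0.3257, 0.101]
tool_rot: [0.003, -0.225, 0.974, 0.001]
contact_force: [0.4, 0.4, -1.5]
width: 0.241
gripper_force: 25.0
```

```bash
python3 - <<'E'
from h import *
delta([*wh(.028,.062),.1],85.7)
cap('wrist','w2')
E
```

```text
t 3.65 tcp [0.3971 0.3257 0.101 ] yaw 116.01 w 0.241 F [ 0.4  0.4 -1.5]
  units [  6.015 -12.291  -0.034] turn -0.505
```

View pics/w2.png

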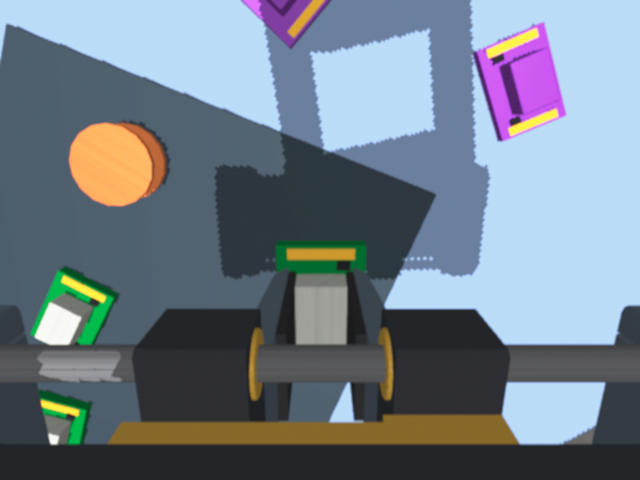

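The wrist view shows the board held straight, with its front edge at row 242. Next I'll carry it to the back-left pocket.

Emit:
move_arm(increments=[[[0.3,-0.6,0],-0.035,1],[[0.43,-0.88,0],-0.035,1],[[0.43,-0.88,0],-0.035,1],[[0.43,-0.88,0],-0.035,1],[[0.43,-0.88,0],-0.035,1],[[0.43,-0.88,0],-0.035,1],[[0.43,-0.88,0],-0.035,1],[[0.43,-0.88,0],-0.035,1],[[0.43,-0.88,0],-0.035,1],[[0.43,-0.88,0],-0.035,1]])

```text
time_s: 4.7
ee_pos: [0.52, 0.0675, 0.0968]
tool_rot: [-0.002, -0.043, 0.999, -0.0]
contact_force: [0.5, -0.6, 0.2]
width: 0.237
gripper_force: 25.0
```

Emit:
move_arm(increments=[[[0.43,-0.88,0],-0.035,1],[[0.43,-0.88,0],-0.035,1],[[0.43,-0.88,0],-0.035,1],[[0.43,-0.88,0],-0.035,1],[[0.16,-0.21,0],-0.016,1],[[0,0,-0.5],0,1],[[0,0,-0.5],0,1],[[0,0,0],0,1]])

```text
time_s: 5.5
ee_pos: [0.5743, -0.0424, 0.0654]
tool_rot: [-0.004, 0.038, 0.999, 0.0]
contact_force: [-0.6, 0.1, -0.9]
width: 0.239
gripper_force: 25.0
```

```bash
python3 - <<'E'
from h import *
c=load('w2'); 
t=np.radians(116.05-90); ax=np.array([np.cos(t),np.sin(t)]) # board long axis (world +x-ish)
for u in(277,366):
    p=ray(c,u,242,.0985-.0025)[:2]-[.396,.3243]; print('edge along axis',p@ax,'side',p@[-ax[1],ax[0]])
p=[]
for i in range(4): delta([*wh(.028,.062),.07],85.7); p.append(state()['ee_pos']); c=cap('wrist','w3')
print(np.mean(p,0))
cap('top','t3')
E
```

```text
edge along axis -0.027428151381733386 side -0.019102991103096094
edge along axis -0.02739126250763589 side 0.02043995884889948
t 5.5 tcp [ 0.5743 -0.0424  0.0654] yaw 85.66 w 0.239 F [-0.6  0.1 -0.9]
  units [ 0.107 -0.023  0.154] turn 0.001
t 5.55 tcp [ 0.5754 -0.0425  0.0667] yaw 85.67 w 0.24 F [ 0.4  0.2 -0.4]
  units [ 0.073 -0.021  0.111] turn 0.0
t 5.6 tcp [ 0.5763 -0.0425  0.0677] yaw 85.68 w 0.238 F [ 0.3 -0.2  0.1]
  units [ 0.042 -0.018  0.077] turn 0.0
t 5.65 tcp [ 0.5769 -0.0426  0.0684] yaw 85.68 w 0.238 F [ 1.1 -0.3 -0.9]
  units [ 0.022 -0.014  0.053] turn 0.0
[ 0.57573585 -0.04250482  0.0670318 ]
```

View pics/w3.png

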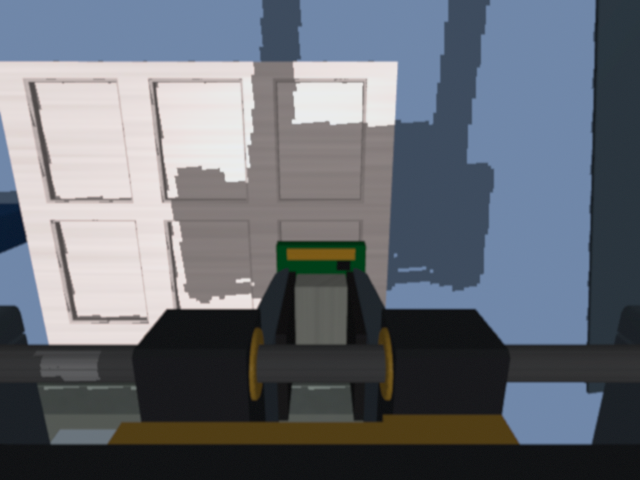

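The wrist view shows the held board over the back-left pocket, whose front edge is at row 221, columns 280–361. The front pocket spans (275–366, 80–200).

```bash
python3 - <<'E'
from h import *
c=load('w3')
R=np.array([[np.cos(YAW),-np.sin(YAW)],[np.sin(YAW),np.cos(YAW)]])
for u,v in((275,80),(366,80),(363,200),(278,200),(280,221),(361,221)):
    print(u,v,np.round(R.T@(ray(c,u,v,.02)[:2]-O),4))
for u in(277,365): print(np.round(R.T@(ray(c,u,242,.0684-.0025)[:2]-O),4))
delta([*wh(.028,.062),.07],85.7)
im=c['pixels'][60:260,240:400]; cv2.imwrite('pics/c3.png',cv2.resize(im,None,fx=3,fy=3,interpolation=cv2.INTER_CUBIC))
E
```

```text
275 80 [-0.0724  0.0388]
366 80 [-0.0724  0.084 ]
363 200 [-0.012   0.0842]
278 200 [-0.012   0.0385]
280 221 [-0.0004  0.0393]
361 221 [-0.0004  0.0835]
[-0.002   0.0423]
[-0.002   0.0809]
t 5.75 tcp [ 0.5774 -0.0428  0.0691] yaw 85.68 w 0.237 F [ 0.3 -0.3 -0.8]
  units [ 0.006 -0.009  0.031] turn 0.0
```

View pics/c3.png

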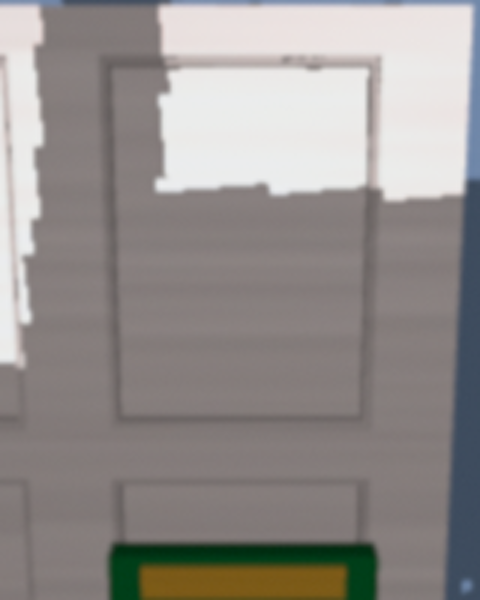

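Emit:
move_arm(increments=[[[0.08,0,-0.3],0,1],[[0,0,-0.4],0,1],[[0,0,-0.3],0,1],[[0,0,0],0,1],[[0,0,0],0,1],[[0,0,0],0,1]])

```text
time_s: 6.35
ee_pos: [0.5797, -0.0432, 0.0387]
tool_rot: [0.0, 0.038, 0.999, 0.0]
contact_force: [0.1, 0.2, -0.2]
width: 0.239
gripper_force: 25.0
```

```bash
python3 - <<'E'
from h import *
delta([*wh(.028,.062),.07],85.7)
c=cap('wrist','w4')
im=c['pixels'][170:280,250:390]; cv2.imwrite('pics/c4.png',cv2.resize(im,None,fx=5,fy=5,interpolation=cv2.INTER_CUBIC))
E
```

```text
t 6.35 tcp [ 0.5797 -0.0432  0.0387] yaw 85.65 w 0.239 F [ 0.1  0.2 -0.2]
  units [-0.071  0.003  1.045] turn 0.001
```

View pics/c4.png

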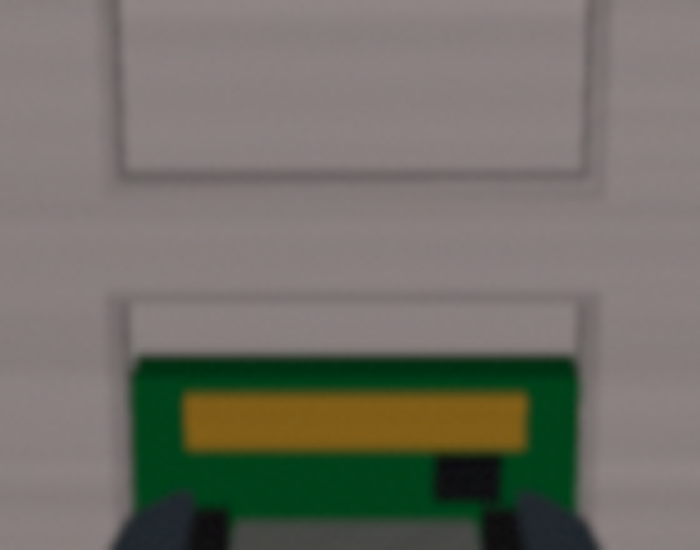

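```bash
python3 - <<'E'
from h import *
c=load('w4')
R=np.array([[np.cos(YAW),-np.sin(YAW)],[np.sin(YAW),np.cos(YAW)]])
f=lambda u,v,z: np.round(R.T@(ray(c,250+u/5-.4,170+v/5-.4,z)[:2]-O),4)
print('pocket',f(112,297,.02),f(598,297,.02))
print('bot',f(135,358,.027),f(575,358,.027)); print('top',f(135,376,.035),f(575,376,.035))
delta([*wh(.028,.062),.07],85.7)
E
```

```text
pocket [-0.0009  0.0381] [-0.0008  0.0842]
bot [0.0031 0.0408] [0.0031 0.0814]
top [0.0024 0.0417] [0.0024 0.0806]
t 6.4 tcp [ 0.5797 -0.0432  0.0388] yaw 85.65 w 0.238 F [-0.1 -0.6 -0.8]
  units [-0.072  0.003  1.04 ] turn 0.001
```

Emit:
move_arm(increments=[[[-0.055,0,0],0,1],[[0,0,0],0,1],[[0,0,-0.2],0,1],[[0,0,-0.1],0,1],[[0,0,-0.1],0,1],[[0,0,-0.04],0,1],[[0,0,0],0,1],[[0,0,0],0,1],[[0,0,0],0,1]])

```text
time_s: 7.3
ee_pos: [0.5775, -0.0431, 0.0254]
tool_rot: [-0.0, 0.038, 0.999, 0.0]
contact_force: [-1.5, 0.7, 4.0]
width: 0.236
gripper_force: 25.0
```

Emit:
move_arm(increments=[[[0,0,0],0,0],[[0,0,0],0,0],[[0,0,0],0,0],[[0,0,0],0,0],[[0,0,0.5],0,0],[[0,0,0.9],0,0],[[0,0,0.9],0,0],[[-0.5,0.9,0.5],0,-1],[[-0.4,0.9,0],0,-1],[[-0.4,0.9,0],0,-1]])

```text
time_s: 8.3
ee_pos: [0.5387, 0.0386, 0.11]
tool_rot: [0.001, 0.038, 0.999, 0.0]
contact_force: [0.0, 0.3, -0.5]
width: 0.73
gripper_force: 0.0
```

```bash
python3 - <<'E'
from h import *
c=cap('top','t5'); B=boards(c)
delta([B[0][0],B[0][1],.09],90+B[0][2])
cap('wrist','w5')
cv2.imwrite('pics/w5s.png',cv2.resize(load('w5')['pixels'],(480,360)))
E
```

```text
board [0.6176 0.2082 7.1481] mean [0.617 0.208] [57. 42.]
board [ 0.6015  0.3408 -6.2429] mean [0.6014 0.3407] [43. 58.]
board [ 0.5174  0.1925 -5.0726] mean [0.5172 0.1924] [41. 57.]
t 8.35 tcp [0.536  0.0421 0.1095] yaw 85.7 w 0.777 F [-2.5  2.7 -0.4]
  units [ 2.721  5.537 -0.65 ] turn 0.191
```

View pics/w5s.png

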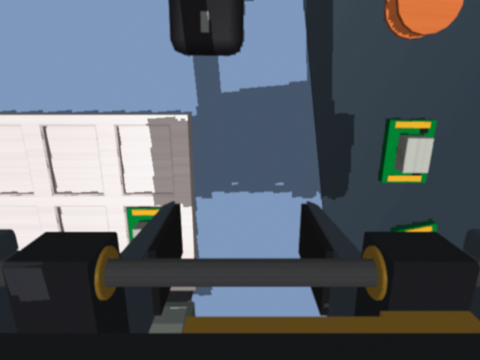

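The wrist view shows board 1 lying square in the back-left pocket. On to the board at (0.517,0.193).

Emit:
move_arm(increments=[[[-0.13,0.85,0],-0.012,-1],[[-0.12,0.86,0],0,-1],[[-0.12,0.86,0],0,-1],[[-0.12,0.86,-0.3],0,-1],[[-0.12,0.86,-0.5],0,-1],[[-0.12,0.87,-0.5],0,-1],[[0,0,-0.4],0,-1],[[0,0,-0.3],0,-1],[[0,0,0],0,-1],[[0,0,0],0,-1]])

```text
time_s: 9.4
ee_pos: [0.5173, 0.1917, 0.0494]
tool_rot: [0.0, 0.045, 0.999, -0.0]
contact_force: [-0.1, 0.8, -0.0]
width: 1.0
gripper_force: 0.0
```

```bash
python3 - <<'E'
from h import *
delta([.5174,.1925,.0145],85)
c=cap('wrist','w6');im=c['pixels'][190:440,200:450]; cv2.imwrite('pics/c6.png',cv2.resize(im,None,fx=2,fy=2,interpolation=cv2.INTER_CUBIC))
E
```

```text
t 9.4 tcp [0.5173 0.1917 0.0494] yaw 84.86 w 1.0 F [-0.1  0.8 -0. ]
  units [ 0.002  0.027 -1.162] turn 0.002
```

View pics/c6.png

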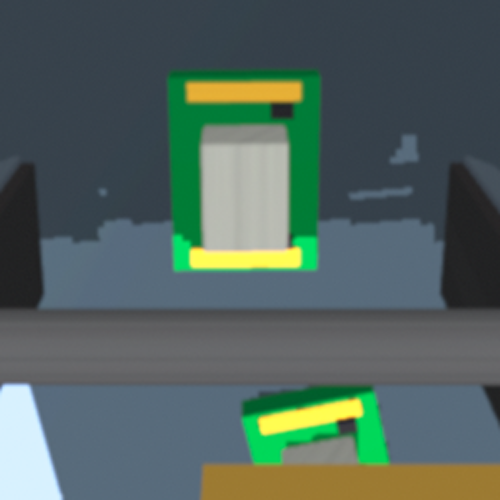

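The board is centred and square between the fingers. I'll descend and grip.

Emit:
move_arm(increments=[[[0,0.02,-0.5],0,-1],[[0,0,-0.4],0,-1],[[0,0,-0.26],0,-0.5],[[0,0,0],0,0],[[0,0,0],0,1],[[0,0,0],0,1],[[0,0,0],0,1],[[0,0,0],0,1],[[0,0,0],0,1],[[0,0,0],0,1]])

```text
time_s: 10.45
ee_pos: [0.5169, 0.1933, 0.0146]
tool_rot: [0.0, 0.044, 0.999, 0.0]
contact_force: [0.1, 0.2, -0.1]
width: 0.328
gripper_force: 0.0
```

Emit:
move_arm(increments=[[[0,0,0],0,1],[[0,0,0],0,1],[[0,0,0],0,1],[[0,0,0.4],0,1],[[0,0,0.8],0,1],[[0,0,0.8],0,1],[[0,0,0.8],0,1],[[0,0,0],0,1],[[0,0,0],0,1]])

```text
time_s: 11.35
ee_pos: [0.5169, 0.1933, 0.099]
tool_rot: [0.001, 0.044, 0.999, 0.0]
contact_force: [-0.2, 0.3, -1.2]
width: 0.24
gripper_force: 25.0
```

```bash
cat >> h.py <<'E'
def heldshift():
    c=cap('wrist','wh'); delta([*wh(.028,.0615),.0985],85.7); s=state()
    t=np.radians(s['yaw']-90); ax=np.array([np.cos(t),np.sin(t)])
    col=c['pixels'][150:320,300:345].astype(int); g=((col[...,1]-col[...,2])>15)&((col[...,1]-col[...,0])>15)
    rows=np.flatnonzero(g.mean(1)>.5)+150; v=rows[0]-.5
    p=ray(c,321,v,s['ee_pos'][2]-.0115)[:2]-s['ee_pos'][:2]; print('row',v,'board centre rel tcp along x',round(p@ax+.028,4))
E
python3 - <<'E'
from h import *
heldshift()
E
```

```text
t 11.4 tcp [0.5163 0.1931 0.0981] yaw 84.93 w 0.237 F [-0.4 -0.2 -0.7]
  units [ 2.042 -7.889  0.014] turn 0.013
row 243.5 board centre rel tcp along x 0.003
```

```bash
python3 - <<'E'
from h import *
for f in('w4','w3','wh'):
    c=load(f); col=c['pixels'][150:320,300:345].astype(int); g=((col[...,1]-col[...,2])>15)&((col[...,1]-col[...,0])>15)
    print(f,(np.flatnonzero(g.mean(1)>.5)+150)[0], col[85:100,20].tolist())
E
```

```text
w4 242 [[126, 127, 136], [126, 127, 136], [126, 128, 136], [124, 126, 135], [118, 121, 128], [97, 102, 105], [59, 70, 61], [25, 48, 14], [19, 46, 0], [17, 48, 0], [21, 55, 0], [25, 61, 2], [26, 66, 30], [25, 73, 70], [24, 83, 104]]
w3 242 [[120, 121, 129], [120, 121, 129], [121, 122, 129], [122, 123, 131], [117, 119, 127], [96, 101, 104], [58, 68, 59], [25, 47, 16], [18, 45, 0], [19, 47, 0], [21, 53, 0], [23, 60, 1], [24, 64, 29], [24, 71, 68], [25, 82, 101]]
wh 244 [[75, 66, 56], [75, 67, 56], [76, 66, 56], [75, 65, 54], [75, 66, 55], [75, 66, 55], [75, 66, 55], [75, 66, 55], [73, 69, 52], [64, 80, 41], [51, 90, 19], [44, 93, 1], [42, 93, 0], [45, 96, 0], [48, 106, 0]]
```

Emit:
move_arm(increments=[[[0.1,-0.5,0],0.012,1],[[0.17,-0.9,0],0,1],[[0.17,-0.9,0],0,1],[[0.17,-0.9,0],0,1],[[0.17,-0.9,0],0,1],[[0.17,-0.9,0],0,1],[[0.17,-0.9,0],0,1],[[0.17,-0.9,0],0,1],[[0.17,-0.9,0],0,1],[[0.17,-0.9,0],0,1]])

```text
time_s: 12.4
ee_pos: [0.5648, -0.0657, 0.0968]
tool_rot: [-0.002, 0.038, 0.999, 0.0]
contact_force: [0.5, 0.7, -0.3]
width: 0.242
gripper_force: 25.0
```

Emit:
move_arm(increments=[[[0.17,-0.9,0],0,1],[[0.035,-0.437,0],0,1],[[0,0,-0.4],0,1],[[0,0,-0.7],0,1],[[0,0,-0.7],0,1],[[0,0,-0.2],0,1],[[0,0,0],0,1],[[0,0,0],0,1],[[0,0,0],0,1],[[0,0,0],0,1]])

```text
time_s: 13.4
ee_pos: [0.5725, -0.1048, 0.0394]
tool_rot: [0.001, 0.038, 0.999, -0.0]
contact_force: [-0.3, 0.2, -0.9]
width: 0.237
gripper_force: 25.0
```

```bash
python3 - <<'E'
from h import *
delta([*wh(.0275,0),.0253],85.7)
c=cap('wrist','w7')
R=np.array([[np.cos(YAW),-np.sin(YAW)],[np.sin(YAW),np.cos(YAW)]])
im=c['pixels'][170:280,250:390]; cv2.imwrite('pics/c7.png',cv2.resize(im,None,fx=5,fy=5,interpolation=cv2.INTER_CUBIC))
E
```

```text
t 13.4 tcp [ 0.5725 -0.1048  0.0394] yaw 85.66 w 0.237 F [-0.3  0.2 -0.9]
  units [-0.004 -0.003 -0.47 ] turn 0.001
```

View pics/c7.png

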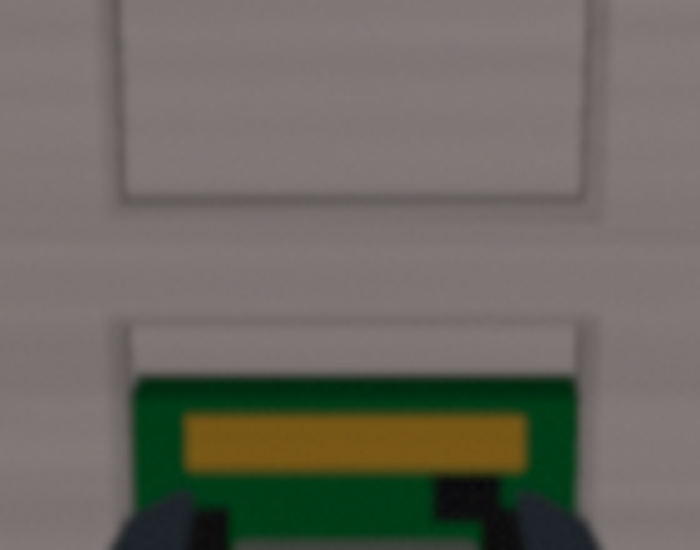

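Same picture as before: centred sideways, and the front gap (crop rows 319–378) is about 1.4 mm too wide. I'll shift back and seat it.

Emit:
move_arm(increments=[[[-0.045,0,0],0,1],[[0,0,-0.15],0,1],[[0,0,-0.1],0,1],[[0,0,-0.1],0,1],[[0,0,-0.1],0,1],[[0,0,0],0,1],[[0,0,0],0,1],[[0,0,0],0,1]])

```text
time_s: 14.25
ee_pos: [0.5706, -0.1048, 0.0255]
tool_rot: [0.0, 0.038, 0.999, 0.0]
contact_force: [-1.2, 0.4, 5.0]
width: 0.239
gripper_force: 25.0
```

Emit:
move_arm(increments=[[[0,0,0],0,0],[[0,0,0],0,0],[[0,0,0],0,0],[[0,0,0],0,0],[[0,0,0.5],0,0],[[0,0,0.9],0,0],[[0,0,0.9],0,0],[[-0.3,0.9,0.5],0,-1],[[-0.3,0.9,0],0,-1],[[0,0.9,0],0,-1]])

```text
time_s: 15.25
ee_pos: [0.5516, -0.0232, 0.1096]
tool_rot: [0.0, 0.038, 0.999, 0.0]
contact_force: [0.1, 0.7, -0.5]
width: 0.729
gripper_force: 0.0
```

Emit:
move_arm(increments=[[[0,0.9,0],0,-1],[[0,0.9,0],0,-1],[[0,0.9,0],0,-1],[[0,0,0],0,-1],[[0,0,0],0,-1]])

```text
time_s: 15.75
ee_pos: [0.5525, 0.0573, 0.1088]
tool_rot: [-0.0, 0.037, 0.999, -0.0]
contact_force: [-0.5, 0.6, 0.7]
width: 0.998
gripper_force: 0.0
```

```bash
python3 - <<'E'
from h import *
c=cap('top','t8'); B=boards(c)
delta([B[0][0],B[0][1],.0145],90+B[0][2])
E
```

```text
board [0.6182 0.2082 5.2169] mean [0.618  0.2083] [57. 42.]
board [ 0.6015  0.3408 -6.2429] mean [0.6014 0.3407] [43. 58.]
t 15.8 tcp [0.5525 0.0568 0.1088] yaw 85.67 w 1.002 F [-0.4 -0.3  0. ]
  units [ 2.192  5.047 -3.145] turn 0.159
```

Emit:
move_arm(increments=[[[0.362,0.84,0],0.029,-1],[[0.362,0.84,0],0.029,-1],[[0.362,0.84,0],0.029,-1],[[0.362,0.84,0],0.029,-1],[[0.362,0.84,-0.3],0.029,-1],[[0.362,0.837,-0.5],0.029,-1],[[0,0,-0.8],0,-1],[[0,0,-0.4],0,-1],[[0,0,0],0,-1],[[0,0,0],0,-1]])

```text
time_s: 16.8
ee_pos: [0.618, 0.2072, 0.0493]
tool_rot: [0.0, -0.052, 0.999, -0.0]
contact_force: [-0.0, 0.3, 0.8]
width: 0.999
gripper_force: 0.0
```

```bash
python3 - <<'E'
from h import *
c=cap('wrist','w9'); delta([.6182,.2082,.0145],96.2)
im=c['pixels'];g=(im[...,1].astype(int)-im[...,2]>25)&(im[...,1].astype(int)-im[...,0]>25)
g=g.astype(np.uint8);g[335:]=0
g=cv2.morphologyEx(g,cv2.MORPH_CLOSE,np.ones((25,25)))
n,l,s,ce=cv2.connectedComponentsWithStats(g)
for i in range(1,n):
    if s[i,4]>800:
        W=np.array([ray(c,u,v,.011)[:2] for v,u in np.argwhere(l==i)]); print(s[i],cv2.minAreaRect((W*1000).astype(np.float32)))
E
```

```text
t 16.85 tcp [0.6184 0.2075 0.05  ] yaw 96.02 w 0.997 F [ 0.  -0.1  0.8]
  units [-0.007  0.023 -1.183] turn 0.003
[ 511  215  113  102 4406] ((602.8692626953125, 337.78594970703125), (44.63587951660156, 57.23928451538086), 84.4226303100586)
[ 282  226   78  102 4498] ((619.6538696289062, 207.02322387695312), (58.38027572631836, 40.75425338745117), 7.614414691925049)
```

Emit:
move_arm(increments=[[[0,0,-0.5],0.015,-1],[[0,0,-0.4],0,-1],[[0,0,-0.25],0,-0.5],[[0,0,0],0,0],[[0,0,0],0,1],[[0,0,0],0,1],[[0,0,0],0,1],[[0,0,0],0,1],[[0,0,0],0,1],[[0,0,0],0,1]])

```text
time_s: 17.85
ee_pos: [0.6178, 0.2083, 0.0146]
tool_rot: [0.0, -0.061, 0.998, 0.0]
contact_force: [-0.2, 0.5, -1.0]
width: 0.329
gripper_force: 0.0
```

Emit:
move_arm(increments=[[[0,0,0],0,1],[[0,0,0],0,1],[[0,0,0],0,1],[[0,0,0.4],0,1],[[0,0,0.8],0,1],[[0,0,0.8],0,1],[[0,0,0.8],0,1],[[0,0,0],0,1],[[0,0,0],0,1]])

```text
time_s: 18.75
ee_pos: [0.6177, 0.2083, 0.0989]
tool_rot: [0.0, -0.061, 0.998, 0.0]
contact_force: [-0.8, -0.9, -0.3]
width: 0.239
gripper_force: 25.0
```

```bash
python3 - <<'E'
from h import *
heldshift(); print(wh(-.0457,.062),wh(-.0457,0))
E
```

```text
t 18.8 tcp [0.617  0.2081 0.0978] yaw 96.99 w 0.239 F [-0.2  0.2 -1.5]
  units [-1.317 -8.388  0.024] turn -0.188
row 244.5 board centre rel tcp along x 0.0034
[ 0.50407411 -0.03755001] [ 0.49942847 -0.09937571]
```

Emit:
move_arm(increments=[[[-0.3,-0.5,0],-0.019,1],[[-0.39,-0.85,0],-0.019,1],[[-0.39,-0.85,0],-0.019,1],[[-0.39,-0.85,0],-0.019,1],[[-0.39,-0.85,0],-0.019,1],[[-0.39,-0.85,0],-0.019,1],[[-0.39,-0.85,0],-0.019,1],[[-0.39,-0.85,0],-0.019,1],[[-0.39,-0.85,0],-0.019,1],[[-0.39,-0.85,0],-0.018,1]])

```text
time_s: 19.8
ee_pos: [0.5017, -0.0371, 0.097]
tool_rot: [-0.002, 0.038, 0.999, 0.0]
contact_force: [0.1, 0.1, -1.1]
width: 0.238
gripper_force: 25.0
```

Emit:
move_arm(increments=[[[-0.01,-0.04,-0.4],0,1],[[0,0,-0.7],0,1],[[0,0,-0.7],0,1],[[0,0,-0.2],0,1],[[0,0,0],0,1],[[0,0,0],0,1],[[0,0,0],0,1],[[0,0,0],0,1]])

```text
time_s: 20.6
ee_pos: [0.5037, -0.0374, 0.0392]
tool_rot: [0.001, 0.038, 0.999, 0.0]
contact_force: [-0.5, -1.1, -0.2]
width: 0.239
gripper_force: 25.0
```

```bash
python3 - <<'E'
from h import *
delta([.5036,-.0375,.0253],85.7)
c=cap('wrist','w10'); b=load('w7')
im=np.vstack([c['pixels'][190:270,250:390],b['pixels'][190:270,250:390]]); cv2.imwrite('pics/c10.png',cv2.resize(im,None,fx=3.5,fy=3.5,interpolation=cv2.INTER_CUBIC))
E
```

```text
t 20.6 tcp [ 0.5037 -0.0374  0.0392] yaw 85.66 w 0.239 F [-0.5 -1.1 -0.2]
  units [-0.005 -0.005 -0.464] turn 0.001
```

View pics/c10.png

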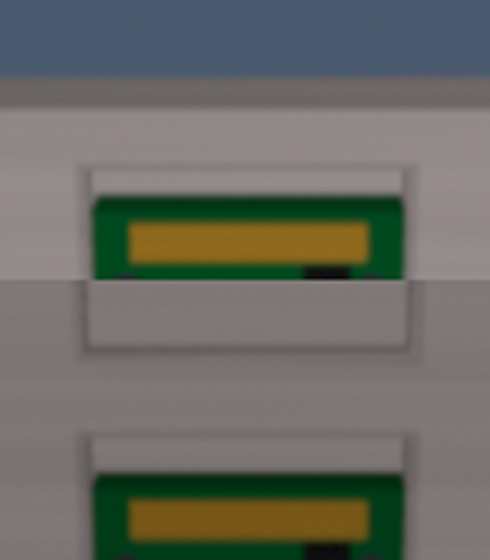

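The front gap is now about right (crop rows 165–198) and the board is centred sideways. Seating it.

Emit:
move_arm(increments=[[[-0.01,0,0],0,1],[[0,0,-0.15],0,1],[[0,0,-0.1],0,1],[[0,0,-0.1],0,1],[[0,0,-0.1],0,1],[[0,0,0],0,1],[[0,0,0],0,1],[[0,0,0],0,1]])

```text
time_s: 21.45
ee_pos: [0.5032, -0.0375, 0.0253]
tool_rot: [0.0, 0.038, 0.999, 0.0]
contact_force: [-0.9, -0.8, 4.8]
width: 0.239
gripper_force: 25.0
```

Emit:
move_arm(increments=[[[0,0,0],0,0],[[0,0,0],0,0],[[0,0,0],0,0],[[0,0,0],0,0],[[0,0,0.5],0,0],[[0,0,0.9],0,0],[[0,0,0.9],0,0],[[0.2,0.9,0.5],0,-1],[[0.23,0.9,0],0,-1],[[0.23,0.9,0],0,-1]])

```text
time_s: 22.45
ee_pos: [0.5231, 0.0444, 0.1097]
tool_rot: [0.001, 0.038, 0.999, 0.0]
contact_force: [0.7, -0.5, 0.1]
width: 0.733
gripper_force: 0.0
```

Emit:
move_arm(increments=[[[0.26,0.9,0],-0.032,-1],[[0.26,0.9,0],0,-1],[[0.26,0.9,0],0,-1],[[0.26,0.9,0],0,-1],[[0.26,0.9,0],0,-1],[[0.26,0.9,0],0,-1],[[0.26,0.9,0],0,-1],[[0.26,0.9,0],0,-1],[[0.26,0.9,0],0,-1],[[0.26,0.9,0],0,-1]])

```text
time_s: 23.45
ee_pos: [0.6006, 0.3146, 0.1085]
tool_rot: [-0.0, 0.055, 0.999, -0.0]
contact_force: [0.1, 0.6, 0.4]
width: 1.0
gripper_force: 0.0
```

Emit:
move_arm(increments=[[[0.013,0.91,-0.4],0,-1],[[0,0,-0.7],0,-1],[[0,0,-0.7],0,-1],[[0,0,-0.2],0,-1],[[0,0,0],0,-1],[[0,0,0],0,-1],[[0,0,0],0,-1]])

```text
time_s: 24.15
ee_pos: [0.6019, 0.3411, 0.0504]
tool_rot: [0.001, 0.055, 0.998, 0.001]
contact_force: [0.1, 0.8, -0.1]
width: 0.998
gripper_force: 0.0
```

```bash
cat >> h.py <<'E'
def wboards(c):
    im=c['pixels'];g=(im[...,1].astype(int)-im[...,2]>25)&(im[...,1].astype(int)-im[...,0]>25)
    g=g.astype(np.uint8);g[335:]=0
    g=cv2.morphologyEx(g,cv2.MORPH_CLOSE,np.ones((25,25)))
    n,l,s,ce=cv2.connectedComponentsWithStats(g)
    for i in range(1,n):
        if s[i,4]>800:
            W=np.array([ray(c,u,v,.011)[:2] for v,u in np.argwhere(l==i)]); print(s[i],cv2.minAreaRect((W*1000).astype(np.float32)))
E
python3 - <<'E'
from h import *
c=cap('wrist','w11'); delta([.6015,.3408,.0145],83.8); wboards(c)
E
```

```text
t 24.2 tcp [0.6018 0.3411 0.0504] yaw 83.71 w 0.996 F [ 0.3  0.6 -0.9]
  units [-0.009 -0.009 -1.196] turn 0.001
[ 282  224   76  101 4436] ((602.6837158203125, 339.87835693359375), (40.80708694458008, 58.25247573852539), 83.96347045898438)
```

Aligned with the fourth board. I'll grip it.

Emit:
move_arm(increments=[[[0,0,-0.5],0,-1],[[0,0,-0.4],0,-1],[[0,0,-0.25],0,-0.5],[[0,0,0],0,0],[[0,0,0],0,1],[[0,0,0],0,1],[[0,0,0],0,1],[[0,0,0],0,1],[[0,0,0],0,1],[[0,0,0],0,1]])

```text
time_s: 25.2
ee_pos: [0.6011, 0.3409, 0.0146]
tool_rot: [0.0, 0.055, 0.999, 0.0]
contact_force: [0.7, -0.8, -0.2]
width: 0.33
gripper_force: 0.0
```

Emit:
move_arm(increments=[[[0,0,0],0,1],[[0,0,0],0,1],[[0,0,0],0,1],[[0,0,0.4],0,1],[[0,0,0.8],0,1],[[0,0,0.8],0,1],[[0,0,0.8],0,1],[[0,0,0],0,1],[[0,0,0],0,1]])

```text
time_s: 26.1
ee_pos: [0.601, 0.3409, 0.0989]
tool_rot: [0.0, 0.055, 0.999, 0.0]
contact_force: [-0.5, 0.0, -1.2]
width: 0.239
gripper_force: 25.0
```

```bash
python3 - <<'E'
from h import *
heldshift()
c=cap('top','t12'); boards(c)
delta([.4990,-.0994,.0985],85.7)
E
```

```text
t 26.15 tcp [0.6004 0.3406 0.0977] yaw 83.73 w 0.238 F [ 0.4 -1.  -1. ]
  units [ -0.762 -12.804   0.026] turn 0.033
row 244.5 board centre rel tcp along x 0.0036
t 26.2 tcp [0.6001 0.3404 0.0971] yaw 83.73 w 0.24 F [ 0.6 -0.7 -0.7]
  units [ -3.371 -14.66    0.048] turn 0.033
```

Emit:
move_arm(increments=[[[-0.11,-0.5,0],0.032,1],[[-0.21,-0.9,0],0,1],[[-0.21,-0.9,0],0,1],[[-0.21,-0.9,0],0,1],[[-0.21,-0.9,0],0,1],[[-0.21,-0.9,0],0,1],[[-0.21,-0.9,0],0,1],[[-0.21,-0.9,0],0,1],[[-0.21,-0.9,0],0,1],[[-0.21,-0.9,0],0,1]])

```text
time_s: 27.2
ee_pos: [0.5397, 0.0817, 0.0971]
tool_rot: [-0.001, 0.038, 0.999, -0.0]
contact_force: [0.7, 0.2, -0.8]
width: 0.238
gripper_force: 25.0
```

Emit:
move_arm(increments=[[[-0.21,-0.9,0],0,1],[[-0.21,-0.9,0],0,1],[[-0.21,-0.9,0],0,1],[[-0.21,-0.9,0],0,1],[[-0.21,-0.9,0],0,1],[[-0.21,-0.9,0],0,1],[[-0.17,-0.673,0],0,1],[[0,0,0],0,1],[[0,0,0],0,1]])

```text
time_s: 28.1
ee_pos: [0.4975, -0.0991, 0.0976]
tool_rot: [-0.001, 0.039, 0.999, 0.0]
contact_force: [-0.6, -0.3, -0.8]
width: 0.239
gripper_force: 25.0
```

Emit:
move_arm(increments=[[[0,0,-0.4],0,1],[[0,0,-0.7],0,1],[[0,0,-0.7],0,1],[[0,0,-0.2],0,1],[[0,0,0],0,1],[[0,0,0],0,1],[[0,0,0],0,1],[[0,0,0],0,1]])

```text
time_s: 28.9
ee_pos: [0.4988, -0.0994, 0.0393]
tool_rot: [0.001, 0.038, 0.999, -0.0]
contact_force: [0.0, -0.6, -0.5]
width: 0.238
gripper_force: 25.0
```

```bash
python3 - <<'E'
from h import *
delta([.4986,-.0994,.0253],85.7)
c=cap('wrist','w13'); b=load('w10')
im=np.vstack([c['pixels'][190:270,250:390],b['pixels'][190:270,250:390]]); cv2.imwrite('pics/c13.png',cv2.resize(im,None,fx=3.5,fy=3.5,interpolation=cv2.INTER_CUBIC))
E
```

```text
t 28.9 tcp [ 0.4988 -0.0994  0.0393] yaw 85.66 w 0.238 F [ 0.  -0.6 -0.5]
  units [-0.005 -0.001 -0.466] turn 0.001
```

View pics/c13.png

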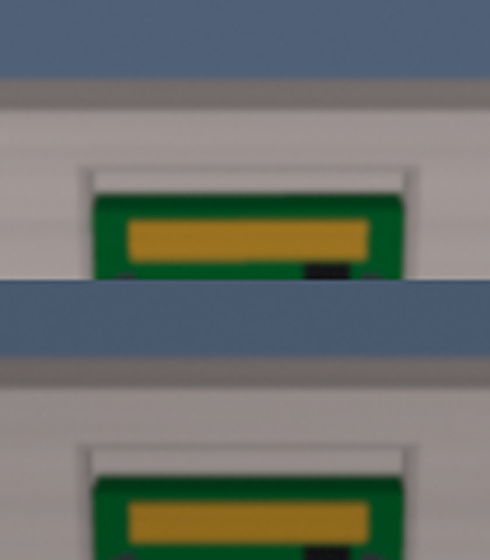

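The board is well centred over the front-middle pocket (gap rows 166–195). Seating and releasing it.

Emit:
move_arm(increments=[[[0,0,-0.15],0,1],[[0,0,-0.1],0,1],[[0,0,-0.1],0,1],[[0,0,-0.1],0,1],[[0,0,0],0,1],[[0,0,0],0,1],[[0,0,0],0,1]])

```text
time_s: 29.65
ee_pos: [0.4999, -0.0996, 0.0275]
tool_rot: [0.002, 0.038, 0.999, -0.0]
contact_force: [-2.5, 0.9, 17.8]
width: 0.239
gripper_force: 25.0
```

Contact came about 2 mm early with 17.8 N, so the edge may be catching. I'll lift a little, shift +x and retry.

Emit:
move_arm(increments=[[[0,0,0.4],0,1],[[0.025,0,0],0,1],[[0,0,0],0,1],[[0,0,0],0,1],[[0,0,0],0,1]])

```text
time_s: 30.15
ee_pos: [0.4984, -0.0992, 0.0363]
tool_rot: [-0.001, 0.038, 0.999, 0.0]
contact_force: [0.0, -0.1, -1.6]
width: 0.242
gripper_force: 25.0
```

```bash
python3 - <<'E'
from h import *
delta([.4986,-.0994,.0253],85.7)
c=cap('wrist','w14')
for f in('w13','w14','w10'):
    c=load(f); p=c['pixels'][225:256].astype(int)
    print(f,'c321',p[:,321,1].tolist()); print(' L',p[:,280,1].tolist()); print(' R',p[:,362,1].tolist())
    q=c['pixels'][250,255:385,1].astype(int); print(q.tolist())
E
```

```text
t 30.15 tcp [ 0.4984 -0.0992  0.0363] yaw 85.65 w 0.242 F [ 0.  -0.1 -1.6]
  units [ 0.007 -0.007 -0.368] turn 0.001
w13 c321 [146, 146, 147, 147, 147, 147, 146, 145, 144, 144, 145, 142, 137, 135, 141, 146, 148, 148, 143, 125, 91, 65, 58, 60, 65, 72, 78, 85, 99, 111, 114]
 L [146, 148, 148, 148, 149, 148, 146, 146, 145, 145, 145, 143, 138, 136, 141, 146, 147, 148, 144, 124, 91, 65, 59, 60, 64, 71, 77, 79, 79, 79, 79]
 R [145, 146, 146, 147, 147, 146, 146, 144, 145, 145, 146, 143, 138, 135, 141, 146, 148, 148, 143, 121, 84, 61, 59, 60, 67, 74, 79, 79, 79, 80, 79]
[152, 151, 152, 153, 152, 151, 152, 151, 152, 151, 151, 151, 151, 151, 151, 152, 149, 142, 136, 131, 117, 92, 75, 72, 72, 71, 72, 72, 73, 72, 72, 72, 73, 72, 72, 72, 72, 72, 72, 72, 72, 71, 72, 72, 73, 73, 72, 72, 72, 72, 72, 73, 73, 72, 72, 72, 72, 73, 72, 73, 72, 72, 72, 72, 72, 71, 72, 72, 73, 72, 72, 72, 73, 74, 74, 74, 74, 74, 75, 74, 74, 74, 75, 74, 75, 74, 75, 75, 75, 74, 74, 75, 75, 74, 74, 74, 75, 74, 75, 74, 74, 74, 74, 74, 74, 74, 75, 74, 74, 76, 91, 114, 128, 133, 138, 146, 149, 149, 150, 150, 149, 150, 150, 149, 
[... 1351 characters left out ...]
 138, 138, 138, 137, 137, 138, 137, 138, 139, 137, 131, 127, 130, 135, 139, 140, 140, 138, 127, 102, 71, 54, 52, 56, 61, 69, 71, 74, 73, 73]
[138, 138, 138, 138, 138, 137, 138, 137, 138, 138, 138, 137, 138, 138, 138, 137, 133, 127, 122, 115, 99, 76, 64, 61, 61, 62, 60, 62, 61, 61, 61, 60, 61, 61, 61, 60, 62, 62, 61, 62, 61, 61, 61, 61, 61, 61, 61, 62, 61, 61, 62, 61, 62, 62, 62, 61, 61, 62, 62, 60, 62, 61, 61, 62, 61, 62, 61, 61, 61, 61, 61, 61, 61, 61, 61, 62, 61, 61, 61, 61, 61, 61, 61, 61, 61, 62, 61, 61, 62, 61, 61, 61, 61, 61, 62, 61, 62, 61, 61, 61, 62, 62, 61, 61, 61, 61, 61, 61, 61, 64, 82, 108, 120, 125, 131, 136, 138, 138, 138, 139, 138, 139, 138, 138, 138, 138, 138, 138, 139, 138]
```

Emit:
move_arm(increments=[[[0.05,0,0],0,1],[[0,0,0],0,1],[[0,0,0],0,1],[[0,0,-0.15],0,1],[[0,0,-0.1],0,1],[[0,0,-0.1],0,1],[[0,0,0],0,1],[[0,0,0],0,1],[[0,0,0],0,1]])

```text
time_s: 31.1
ee_pos: [0.5002, -0.0993, 0.027]
tool_rot: [0.0, 0.038, 0.999, 0.0]
contact_force: [-3.1, 0.8, 6.1]
width: 0.237
gripper_force: 25.0
```

```bash
python3 - <<'E'
from h import *
delta([.4986,-.0994,.0253],85.7)
c=cap('wrist','w15')
for f in('w15',):
    c=load(f); p=c['pixels'][215:262].astype(int)
    print(f,'c321',p[:,321,1].tolist());
E
```

```text
t 31.1 tcp [ 0.5002 -0.0993  0.027 ] yaw 85.66 w 0.237 F [-3.1  0.8  6.1]
  units [-0.054 -0.005 -0.057] turn 0.001
w15 c321 [103, 105, 106, 108, 107, 107, 107, 106, 109, 120, 135, 144, 145, 144, 145, 146, 147, 147, 148, 147, 145, 145, 144, 145, 144, 144, 138, 127, 106, 79, 62, 61, 60, 61, 63, 69, 76, 80, 91, 103, 111, 111, 111, 112, 112, 113, 112]
```

Emit:
move_arm(increments=[[[0,0,0],0,0],[[0,0,0],0,0],[[0,0,0],0,0],[[0,0,0],0,0],[[0,0,0.4],0,0],[[0,0,0.8],0,0],[[0,0,0.9],0,0],[[-0.3,0,0.9],0,0],[[0,0,0],0,0],[[0,0,0],0,0]])

```text
time_s: 32.15
ee_pos: [0.4916, -0.0994, 0.1173]
tool_rot: [0.001, 0.038, 0.999, -0.0]
contact_force: [-0.8, 0.6, 0.0]
width: 0.498
gripper_force: 0.0
```

```bash
python3 - <<'E'
from h import *
delta([.4986,-.0994,.0253],85.7)
c=cap('wrist','w16'); s=cap('side','s16')
a=cv2.resize(c['pixels'][100:340,60:500],(800,436),interpolation=cv2.INTER_CUBIC)
b=cv2.resize(s['pixels'][170:270,240:370],(213,164),interpolation=cv2.INTER_CUBIC)
b=np.hstack([b,np.zeros((164,800-213,3),np.uint8)])
d=cv2.resize(s['pixels'][190:250,270:350],(213*1+0,160)) 
b[:, 230:230+400]=cv2.resize(s['pixels'][185:251,250:411],(400,164),interpolation=cv2.INTER_CUBIC)
cv2.imwrite('pics/c16.png',np.vstack([a,b]))
E
```

```text
t 32.15 tcp [ 0.4916 -0.0994  0.1173] yaw 85.65 w 0.498 F [-0.8  0.6  0. ]
  units [ 2.330e-01 -1.000e-03 -3.068e+00] turn 0.001
```

View pics/c16.png

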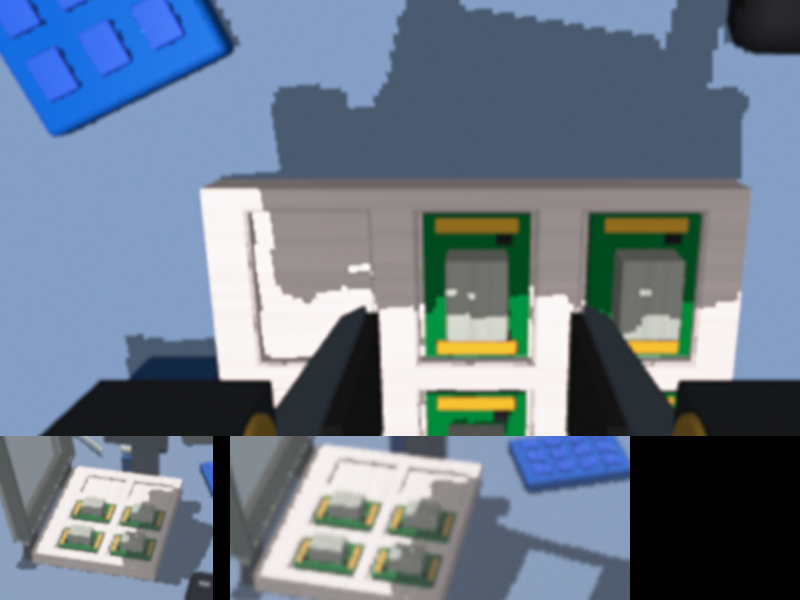

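All four boards lie square in their pockets: front-middle spans (423–531, 212–357), level with its neighbour at 212–358. A light touch on the last board's can with shut fingers will check its height.

Emit:
move_arm(increments=[[[0.2,0,0],0,1],[[0.05,0,0],0,1],[[0,0,0],0,1],[[0,0,0],0,1],[[0,0,0],0,1],[[0,0,-0.6],0,1],[[0,0,-0.8],0,1],[[0,0,-0.7],0,1],[[0,0,0],0,1],[[0,0,0],0,1]])

```text
time_s: 33.25
ee_pos: [0.4989, -0.0993, 0.0537]
tool_rot: [-0.0, 0.038, 0.999, 0.0]
contact_force: [-0.4, -0.7, 0.4]
width: 0.003
gripper_force: 0.0
```

Emit:
move_arm(increments=[[[0,0,-0.3],0,1],[[0,0,-0.1],0,1],[[0,0,-0.1],0,1],[[0,0,-0.07],0,1],[[0,0,0],0,1],[[0,0,0],0,1],[[0,0,0],0,1]])

```text
time_s: 33.95
ee_pos: [0.4991, -0.0994, 0.0382]
tool_rot: [0.001, 0.038, 0.999, -0.0]
contact_force: [-3.7, 2.2, 13.5]
width: 0.001
gripper_force: 6.7
```

The contact height of 38 mm confirms it is seated. Next is the cover: lift up and go over behind the handle.

Emit:
move_arm(increments=[[[0,0,0.5],0,1],[[0,0,0.97],0,1],[[0,0,0.97],0,1],[[0,0,0.97],0,1],[[0,0,0.97],0,1],[[0,0,0.97],0,1],[[0,0,0.97],0,1],[[0,0,0.97],0,1],[[0,0,0.97],0,1],[[0,0,0.03],0,1]])

```text
time_s: 34.95
ee_pos: [0.5008, -0.0997, 0.2893]
tool_rot: [0.004, 0.038, 0.999, -0.001]
contact_force: [0.4, -0.5, 0.3]
width: 0.006
gripper_force: 0.0
```

Emit:
move_arm(increments=[[[0.4,-0.05,0],0,1],[[0.9,-0.06,0],0,1],[[0.9,-0.06,0],0,1],[[0.9,-0.06,0],0,1],[[0.9,-0.06,0],0,1],[[0.9,-0.06,0],0,1],[[0.9,-0.06,0],0,1],[[0.89,-0.09,0],0,1],[[0,0,0],0,1],[[0,0,0],0,1]])

```text
time_s: 35.95
ee_pos: [0.6996, -0.1142, 0.2822]
tool_rot: [-0.002, 0.038, 0.999, 0.0]
contact_force: [0.3, 0.4, 0.0]
width: 0.005
gripper_force: 0.0
```

```bash
python3 - <<'E'
from h import *
delta([.70,-.1144,.231],85.7); c=cap('top','t17')
# orange handle in top image
im=c['pixels'];h=cv2.cvtColor(im,cv2.COLOR_BGR2HSV); m=(h[...,0]>5)&(h[...,0]<16)&(h[...,1]>170)&(h[...,2]>150)
m[:,:340]=0;m[:,470:]=0;m[200:]=0; q=np.argwhere(m); print(len(q),q.min(0),q.max(0),q.mean(0)); m0=load('top0')['pixels'];h=cv2.cvtColor(m0,cv2.COLOR_BGR2HSV); m=(h[...,0]>5)&(h[...,0]<16)&(h[...,1]>170)&(h[...,2]>150)
m[:,:340]=0;m[:,470:]=0;m[200:]=0; q=np.argwhere(m); print(len(q),q.min(0),q.max(0),q.mean(0))
# reference
for a in(1.6,1.65,1.7,1.75):
    print(a,proj(c,[*wh(.092-.206*np.cos(a),0),.034+.206*np.sin(a)]))
E
```

```text
t 35.95 tcp [ 0.6996 -0.1142  0.2822] yaw 85.66 w 0.005 F [0.3 0.4 0. ]
  units [ 0.012 -0.006 -1.705] turn 0.001
1 [150 386] [150 386] [150. 386.]
159 [149 379] [155 426] [151.95597484 402.71698113]
1.6 [401.78971829 160.22629048]
1.65 [402.08249955 155.41533105]
1.7 [402.32590733 150.73255763]
1.75 [402.51934482 146.19647279]
```

Emit:
move_arm(increments=[[[0,0,-0.9],0,1],[[0,0,-0.9],0,1],[[0,0,0],0,1],[[0,0,0],0,1],[[-0.3,0.02,0],0,1],[[-0.3,0.02,0],0,1],[[-0.3,0.02,0.01],0,1],[[-0.3,0.02,0.02],0,1],[[0,0,0],0,1]])

```text
time_s: 36.9
ee_pos: [0.6621, -0.1118, 0.2331]
tool_rot: [0.0, 0.038, 0.999, -0.0]
contact_force: [0.4, 0.1, -0.3]
width: 0.007
gripper_force: 0.0
```

```bash
cat >> h.py <<'E'
def cover(f):
    c=cap('side',f); h=cv2.cvtColor(c['pixels'],cv2.COLOR_BGR2HSV); m=(h[...,0]>3)&(h[...,0]<18)&(h[...,1]>150)&(h[...,2]>110)
    m[:,:200]=0;m[:,345:]=0;m[:80]=0;m[300:]=0; q=np.argwhere(m)[:,::-1]; print('orange',len(q),q.mean(0) if len(q) else '',q.min(0),q.max(0))
    ends=lambda a:[proj(c,[*wh(.092-.206*np.cos(a),s),.034+.206*np.sin(a)]) for s in(.045,-.045)]
    from scipy.optimize import minimize_scalar
    r=minimize_scalar(lambda a:np.sum((np.mean(ends(a),0)-(q.min(0)+q.max(0))/2)**2),bounds=(0,1.9),method='bounded'); print('angle',r.x,r.fun**.5, np.round(ends(r.x)).tolist())
E
python3 - <<'E'
from h import *
cover('s18'); delta([.66,-.112,.23],85.7)
c=load('side0');h=cv2.cvtColor(c['pixels'],cv2.COLOR_BGR2HSV); m=(h[...,0]>3)&(h[...,0]<18)&(h[...,1]>150)&(h[...,2]>110)
m[:,:200]=0;m[:,345:]=0;m[:80]=0;m[300:]=0; q=np.argwhere(m)[:,::-1];print(len(q),q.min(0),q.max(0))
E
```

```text
orange 47 [259.46808511 125.89361702] [252 116] [266 138]
angle 1.5857060719152356 1.1128433892999563 [[252.0, 139.0], [266.0, 117.0]]
t 36.95 tcp [ 0.6624 -0.1119  0.2325] yaw 85.65 w 0.004 F [ 0.1  0.6 -0.1]
  units [-0.079 -0.005 -0.082] turn 0.001
92 [240 115] [257 138]
```

The cover follows (angle now 1.59). Continuing along the arc.

Emit:
move_arm(increments=[[[-0.35,0.026,-0.01],0,1],[[-0.35,0.026,-0.01],0,1],[[-0.34,0.026,-0.04],0,1],[[-0.34,0.026,-0.04],0,1],[[-0.335,0.025,-0.075],0,1],[[-0.335,0.025,-0.075],0,1],[[-0.325,0.025,-0.11],0,1],[[-0.325,0.025,-0.11],0,1],[[-0.31,0.024,-0.14],0,1],[[-0.31,0.024,-0.14],0,1]])

```text
time_s: 37.95
ee_pos: [0.5633, -0.1043, 0.2091]
tool_rot: [0.0, 0.038, 0.999, -0.0]
contact_force: [2.6, -0.7, -2.3]
width: 0.002
gripper_force: 1.5
```

```bash
python3 - <<'E'
from h import *
cover('s19'); delta([.564,-.112,.21],85.7)
E
```

```text
orange 2 [305.5 145.5] [301 136] [310 155]
angle 1.0861753011308757 2.554890345613362 [[301.0, 155.0], [312.0, 132.0]]
t 38.0 tcp [ 0.5612 -0.1041  0.2084] yaw 85.65 w 0.007 F [ 1.3 -0.9 -1.9]
  units [ 0.092 -0.265  0.053] turn 0.001
```

Emit:
move_arm(increments=[[[0.1,0,0.4],0,1],[[0,0,0.6],0,1],[[0,0,0],0,1],[[-0.46,0.03,0],0,1],[[-0.47,0.03,0],0,1],[[0,0,-0.3],0,1],[[0,0,-0.3],0,1],[[-0.27,0.02,-0.16],0,1],[[-0.27,0.02,-0.16],0,1],[[0,0,0],0,1]])

```text
time_s: 39.0
ee_pos: [0.5214, -0.1011, 0.211]
tool_rot: [-0.001, 0.038, 0.999, 0.0]
contact_force: [0.4, 0.8, -0.1]
width: 0.007
gripper_force: 0.0
```

```bash
python3 - <<'E'
from h import *
cover('s20'); delta([.5234,-.102,.2123],85.7)
E
```

```text
orange 2 [308.5 159. ] [308 159] [309 159]
angle 0.9851134189317526 12.405455693424106 [[310.0, 160.0], [321.0, 137.0]]
t 39.05 tcp [ 0.5221 -0.1012  0.2114] yaw 85.65 w 0.004 F [ 1.5 -0.4 -0.5]
  units [ 0.044 -0.026  0.029] turn 0.001
```

Emit:
move_arm(increments=[[[-0.28,0.02,-0.2],0,1],[[-0.28,0.02,-0.2],0,1],[[-0.257,0.02,-0.227],0,1],[[-0.257,0.02,-0.227],0,1],[[-0.235,0.018,-0.252],0,1],[[-0.235,0.018,-0.252],0,1],[[-0.206,0.015,-0.273],0,1],[[-0.206,0.015,-0.273],0,1],[[-0.18,0.013,-0.292],0,1],[[-0.18,0.013,-0.292],0,1]])

```text
time_s: 40.05
ee_pos: [0.4529, -0.096, 0.1364]
tool_rot: [-0.0, 0.038, 0.999, 0.0]
contact_force: [-0.7, 0.2, 1.7]
width: 0.005
gripper_force: 0.8
```

```bash
python3 - <<'E'
from h import *
cover('s21'); delta([.4539,-.097,.1378],85.7)
E
```

```text
Traceback (most recent call last):
  File "h.py", line 54, in cover
    m[:,:200]=0;m[:,345:]=0;m[:80]=0;m[300:]=0; q=np.argwhere(m)[:,::-1]; print('orange',len(q),q.mean(0) if len(q) else '',q.min(0),q.max(0))
                                                                                                                            ~~~~~^^^
ValueError: zero-size array to reduction operation minimum which has no identity
```

Emit:
move_arm(increments=[[[-0.148,0.011,-0.31],0,1],[[-0.148,0.011,-0.31],0,1],[[-0.118,0.009,-0.32],0,1],[[-0.118,0.009,-0.32],0,1],[[-0.085,0.006,-0.333],0,1],[[-0.085,0.006,-0.333],0,1],[[-0.052,0.004,-0.3],0,1],[[-0.05,0.004,-0.25],0,1],[[0,0,0],0,1]])

```text
time_s: 41.0
ee_pos: [0.4285, -0.0942, 0.0619]
tool_rot: [-0.001, 0.038, 0.999, 0.0]
contact_force: [0.4, 0.3, 0.6]
width: 0.004
gripper_force: 0.0
```

Emit:
move_arm(increments=[[[-0.02,0,-0.2],0,1],[[-0.01,0,-0.2],0,1],[[0,0,-0.15],0,1],[[0,0,-0.1],0,1],[[0,0,-0.1],0,1],[[0,0,-0.05],0,1],[[0,0,0],0,1],[[0,0,0],0,1]])

```text
time_s: 41.8
ee_pos: [0.4283, -0.0944, 0.0391]
tool_rot: [-0.0, 0.038, 0.999, 0.0]
contact_force: [-0.9, 0.8, 1.1]
width: 0.004
gripper_force: 1.4
```

```bash
python3 - <<'E'
from h import *
delta([.4287,-.095,.039],85.7)
E
```

```text
t 41.8 tcp [ 0.4283 -0.0944  0.0391] yaw 85.65 w 0.004 F [-0.9  0.8  1.1]
  units [ 0.014 -0.021 -0.004] turn 0.001
```

Emit:
move_arm(increments=[[[0,0,-0.06],0,1],[[0,0,-0.06],0,1],[[0,0,0],0,1],[[0,0,0],0,1],[[0,0,0],0,1]])

```text
time_s: 42.3
ee_pos: [0.4284, -0.0944, 0.0383]
tool_rot: [0.001, 0.038, 0.999, -0.0]
contact_force: [-8.3, 2.0, 31.7]
width: 0.005
gripper_force: 16.0
```

The cover is fully shut at its hard stop. Next is the clamp.

Emit:
move_arm(increments=[[[-0.1,0,0.45],0,1],[[0,0,0.9],0,1],[[0,0,0.9],0,1],[[0,0,0.9],0,1],[[0.44,-0.865,0],0,1],[[0.44,-0.865,0],0,1],[[0.44,-0.865,0],0,1],[[0.44,-0.865,0],0,1],[[0.44,-0.865,0],0,1],[[0.44,-0.865,0],0,1]])

```text
time_s: 43.3
ee_pos: [0.5052, -0.2512, 0.1296]
tool_rot: [0.0, 0.038, 0.999, 0.0]
contact_force: [-1.4, -0.6, 0.7]
width: 0.004
gripper_force: 0.0
```

Emit:
move_arm(increments=[[[0.42,-0.865,0],0,1],[[0.41,-0.865,0],0,1],[[0,0,-0.5],0,1],[[0,0,-0.9],0,1],[[0,0,-0.67],0,1],[[0,0,0],0,1],[[0,0,0],0,1]])

```text
time_s: 44.0
ee_pos: [0.5297, -0.3021, 0.0678]
tool_rot: [-0.0, 0.038, 0.999, 0.0]
contact_force: [0.5, 0.1, 0.1]
width: 0.002
gripper_force: 0.0
```

```bash
python3 - <<'E'
from h import *
delta([*wh(0,-.20),.068],85.7); c=cap('top','t22'); im=c['pixels']
h=cv2.cvtColor(im,cv2.COLOR_BGR2HSV); m=((h[...,0]<4)|(h[...,0]>174))&(h[...,1]>150)&(h[...,2]>100); m[:,:420]=0;m[:,470:]=0;m[:215]=0;m[245:]=0
q=np.argwhere(m); print(len(q), q.min(0) if len(q) else '', q.max(0) if len(q) else '')
for a in (2.1,2.3,2.5): print(proj(c,[*wh(0,-.118+.046*np.cos(a)),.0495+.046*np.sin(a)]))
# cover check: orange handle
m=(h[...,0]>3)&(h[...,0]<18)&(h[...,1]>150)&(h[...,2]>110);m[:,:340]=0;m[:,470:]=0; q=np.argwhere(m[:330]);print('handle',q.mean(0),q.min(0),q.max(0),proj(c,[*wh(-.114,0),.036]))
E
```

```text
t 44.0 tcp [ 0.5297 -0.3021  0.0678] yaw 85.65 w 0.002 F [0.5 0.1 0.1]
  units [ 0.011 -0.006  0.008] turn 0.001
53 [225 437] [232 444]
[448.03931085 227.13915647]
[450.56768496 227.82259981]
[452.37279606 228.54726199]
handle [271.64  379.912] [269 360] [274 400] [380.39222561 271.9905191 ]
```

Emit:
move_arm(increments=[[[0.03,0.4,0],0,1],[[0.03,0.4,0],0,1],[[0.02,0.3,0],0,1],[[0.02,0.3,0],0,1],[[0.02,0.3,0],0,1],[[0.02,0.25,0],0,1],[[0.02,0.25,0],0,1],[[0.02,0.25,0],0,1],[[0.02,0.25,0],0,1],[[0,0,0],0,1]])

```text
time_s: 45.05
ee_pos: [0.5359, -0.2199, 0.0677]
tool_rot: [0.0, 0.038, 0.999, 0.0]
contact_force: [-0.0, -1.0, 3.0]
width: 0.001
gripper_force: 1.1
```

Emit:
move_arm(increments=[[[0.015,0.2,0],0,1],[[0.015,0.2,0],0,1],[[0.015,0.2,0],0,1],[[0.015,0.2,0],0,1],[[0,0,0],0,1],[[0,0,-0.1],0,1],[[0,0,-0.1],0,1],[[0,0,0],0,1],[[0,0,0],0,1]])

```text
time_s: 45.95
ee_pos: [0.5369, -0.1971, 0.0613]
tool_rot: [-0.001, 0.038, 0.999, 0.0]
contact_force: [-0.2, -0.9, 0.4]
width: 0.005
gripper_force: 0.0
```

```bash
python3 - <<'E'
from h import *
delta([*wh(0,-.088),.057],85.7); c=cap('side','s23')
h=cv2.cvtColor(c['pixels'],cv2.COLOR_BGR2HSV); m=((h[...,0]<4)|(h[...,0]>174))&(h[...,1]>150)&(h[...,2]>100); m[:,:300]=0;m[:,345:]=0;m[:150]=0;m[200:]=0
q=np.argwhere(m)[:,::-1]; print(len(q), q.min(0) if len(q) else '', q.max(0) if len(q) else '')
for a in (0,.2,.4,.8,2.2): print(a,proj(c,[*wh(0,-.118+.046*np.cos(a)),.0525+.046*np.sin(a)]))
E
```

```text
t 45.95 tcp [ 0.5369 -0.1971  0.0613] yaw 85.65 w 0.005 F [-0.2 -0.9  0.4]
  units [ 0.05   0.217 -0.142] turn 0.001
0  
0 [315.91209736 188.51807194]
0.2 [315.88711991 185.13572417]
0.4 [316.04656999 181.41638141]
0.8 [316.88957705 173.62576473]
2.2 [322.52793745 158.8098459 ]
```

Emit:
move_arm(increments=[[[0.01,0.1,0],0,1],[[0.01,0.1,0],0,1],[[0,0,-0.08],0,1],[[0,0,-0.08],0,1],[[0,0,-0.05],0,1],[[0,0,0],0,1],[[0,0,0],0,1]])

```text
time_s: 46.7
ee_pos: [0.5381, -0.1903, 0.0566]
tool_rot: [0.0, 0.038, 0.999, 0.0]
contact_force: [-2.3, 3.4, 9.4]
width: 0.005
gripper_force: 4.8
```

Emit:
move_arm(increments=[[[0,0,-0.04],0,1],[[0,0,0],0,1],[[0,0,0],0,1],[[0,0,0.4],0,1],[[0,0,0.8],0,1],[[0,0,0.8],0,1],[[-0.3,-0.5,0],0,1],[[-0.4,-0.9,0],0,1],[[-0.4,-0.9,0],0,1],[[-0.4,-0.9,0],0,1]])

```text
time_s: 47.7
ee_pos: [0.4923, -0.2879, 0.1142]
tool_rot: [-0.0, 0.038, 0.999, -0.0]
contact_force: [-0.1, -0.4, -0.0]
width: 0.005
gripper_force: 0.0
```

```bash
python3 - <<'E'
from h import *
c=cap('side','s24')
h=cv2.cvtColor(c['pixels'],cv2.COLOR_BGR2HSV); m=((h[...,0]<4)|(h[...,0]>174))&(h[...,1]>150)&(h[...,2]>100); m[:,:295]=0;m[:,345:]=0;m[:150]=0;m[210:]=0
q=np.argwhere(m)[:,::-1]; print(len(q), q.min(0) if len(q) else '', q.max(0) if len(q) else '')
for a in (0,.1,.2): print(a,[np.round(proj(c,[*wh(x,-.118+.046*np.cos(a)-z*np.sin(a)),.0495+z+.046*np.sin(a)])) for x in(-.01,.01) for z in(0,.0075)])
print([np.round(proj(c,[*wh(x,-.118),.057])) for x in(-.01,.01)])
# button
c=cap('top','t24'); h=cv2.cvtColor(c['pixels'],cv2.COLOR_BGR2HSV); m=((h[...,0]>50)&(h[...,0]<80)&(h[...,1]>130)&(h[...,2]>90)); m[:,:475]=0;m[:,515:]=0;m[:255]=0;m[295:]=0
q=np.argwhere(m)[:,::-1]; print('btn',len(q),q.mean(0),q.min(0),q.max(0)); p=ray(c,*((q.min(0)+q.max(0))/2),.052); print(p)
delta([p[0],p[1],.11],85.7)
c=load('side0');h=cv2.cvtColor(c['pixels'],cv2.COLOR_BGR2HSV); m=((h[...,0]>50)&(h[...,0]<80)&(h[...,1]>130)&(h[...,2]>70)); m[:,:350]=0;m[:,390:]=0;m[:130]=0;m[175:]=0
q=np.argwhere(m)[:,::-1]; print('btn side',q.min(0),q.max(0));
for z in(.045,.05,.055,.06): 
  t=load('top0'); P=ray(t,335+649/4-.4,140+533/4-.4,z); print(z,P,proj(c,P))
E
```

```text
69 [312 178] [321 187]
0 [array([320., 190.]), array([320., 187.]), array([312., 189.]), array([312., 186.])]
0.1 [array([320., 188.]), array([320., 186.]), array([312., 187.]), array([312., 185.])]
0.2 [array([320., 187.]), array([320., 184.]), array([312., 186.]), array([312., 183.])]
[array([324., 177.]), array([316., 176.])]<stdin>:9: RuntimeWarning: Mean of empty slice.
  ret = um.true_divide(
Traceback (most recent call last):
ValueError: zero-size array to reduction operation minimum which has no identity
```

```bash
python3 - <<'E'
from h import *
c=load('side0');h=cv2.cvtColor(c['pixels'],cv2.COLOR_BGR2HSV); m=((h[...,0]>50)&(h[...,0]<80)&(h[...,1]>130)&(h[...,2]>70)); m[:,:350]=0;m[:,390:]=0;m[:130]=0;m[175:]=0
q=np.argwhere(m)[:,::-1]; print('btn side',q.min(0),q.max(0),q.mean(0));
t=load('top0');h=cv2.cvtColor(t['pixels'],cv2.COLOR_BGR2HSV); m=((h[...,0]>50)&(h[...,0]<80)&(h[...,1]>130)&(h[...,2]>70)); m[:,:475]=0;m[:,515:]=0;m[:255]=0;m[295:]=0
q=np.argwhere(m)[:,::-1]; print('btn top',q.min(0),q.max(0),q.mean(0)); u=(q.min(0)+q.max(0))/2
for z in(.045,.05,.055,.06): P=ray(t,*u,z); print(z,P,proj(c,P))
delta([*ray(t,*u,.053)[:2],.11],85.7)
E
```

```text
btn side [363 145] [371 149] [366.73684211 147.02631579]
btn top [490 267] [503 280] [496.40140845 273.44366197]
0.045 [ 0.43239035 -0.36894268  0.045     ] [367.41293947 151.37387475]
0.05 [ 0.43204073 -0.36694677  0.05      ] [367.57162893 150.13127233]
0.055 [ 0.43169112 -0.36495085  0.055     ] [367.73160541 148.87859194]
0.06 [ 0.4313415  -0.36295493  0.06      ] [367.89288464 147.6157105 ]
t 47.8 tcp [ 0.4916 -0.2898  0.1141] yaw 85.47 w 0.002 F [-0.6  0.9 -0.2]
  units [-1.991 -2.532 -0.136] turn 0.004
```

Emit:
move_arm(increments=[[[-0.5,-0.63,0],0,1],[[-0.5,-0.63,0],0,1],[[-0.5,-0.63,0],0,1],[[-0.5,-0.62,0],0,1],[[0,0,-0.5],0,1],[[0,0,-0.5],0,1],[[0,0,-0.3],0,1],[[0,0,0],0,1],[[0,0,0],0,1],[[0,0,0],0,1]])

```text
time_s: 48.8
ee_pos: [0.4335, -0.3624, 0.0759]
tool_rot: [0.001, 0.038, 0.999, -0.0]
contact_force: [-0.4, 0.9, 0.3]
width: 0.002
gripper_force: 0.0
```

Emit:
move_arm(increments=[[[0,0,-0.15],0,1],[[0,0,-0.15],0,1],[[0,0,-0.1],0,1],[[0,0,-0.1],0,1],[[0,0,0],0,1],[[0,0,0],0,1]])

```text
time_s: 49.4
ee_pos: [0.4328, -0.3622, 0.0605]
tool_rot: [-0.0, 0.038, 0.999, 0.0]
contact_force: [-1.0, 1.0, 2.7]
width: 0.007
gripper_force: 1.8
```

Emit:
move_arm(increments=[[[0,0,-0.06],0,1],[[0,0,-0.06],0,1],[[0,0,-0.04],0,1],[[0,0,0],0,1],[[0,0,0],0,1]])

```text
time_s: 49.9
ee_pos: [0.4329, -0.3623, 0.058]
tool_rot: [0.0, 0.038, 0.999, -0.0]
contact_force: [-4.5, 4.3, 19.8]
width: 0.007
gripper_force: 9.8
```

Emit:
move_arm(increments=[[[0,0,-0.03],0,1],[[0,0,0],0,1],[[0,0,0],0,1],[[0,0,0.16],0,1],[[0,0,0.06],0,1],[[0,0,0],0,1],[[0,0,0],0,1],[[0,0,0],0,1]])

```text
time_s: 50.7
ee_pos: [0.4329, -0.3623, 0.0608]
tool_rot: [-0.0, 0.038, 0.999, 0.0]
contact_force: [0.1, 1.3, 3.7]
width: 0.003
gripper_force: 1.7
```

Emit:
move_arm(increments=[[[0,0,0.4],0,1],[[0,0,0.8],0,1],[[0,0,0.8],0,1],[[0,0,0.8],0,1],[[-0.5,0,0.5],0,1],[[0,0,0],0,1],[[0,0,0],0,1],[[0,0,0],0,1],[[0,0,0],0,1]])

```text
time_s: 51.6
ee_pos: [0.4175, -0.3619, 0.159]
tool_rot: [-0.001, 0.038, 0.999, 0.001]
contact_force: [0.2, 0.1, 0.4]
width: 0.003
gripper_force: 0.0
```

```bash
python3 - <<'E'
from h import *
c=cap('side','s30'); boards(cap('top','t30'))
h=cv2.cvtColor(c['pixels'],cv2.COLOR_BGR2HSV); m=((h[...,0]<4)|(h[...,0]>174))&(h[...,1]>150)&(h[...,2]>100); m[:,:295]=0;m[:,345:]=0;m[:150]=0;m[210:]=0
q=np.argwhere(m)[:,::-1]; print(len(q), q.min(0),q.max(0))
t=load('t30'); h=cv2.cvtColor(t['pixels'],cv2.COLOR_BGR2HSV); m=((h[...,0]<4)|(h[...,0]>174))&(h[...,1]>150)&(h[...,2]>100); m[:,:405]=0;m[:,460:]=0;m[:212]=0;m[245:]=0
q=np.argwhere(m)[:,::-1]; print('clamp top',q.min(0),q.max(0),[np.round(proj(t,[*wh(x,y),.057]),1) for x in(-.01,.01) for y in(-.118,-.072)])
m=(h[...,0]>3)&(h[...,0]<18)&(h[...,1]>150)&(h[...,2]>110);m[:,:340]=0;m[:,470:]=0; q=np.argwhere(m[:330]);print('handle',q.mean(0),proj(t,[*wh(-.114,0),.038]))
# any green outside pockets (board not seated) seen through cover
print(len(q), state()['ee_pos'])
print(workorder.finish_job())
E
```

```text
66 [312 178] [321 187]
clamp top [416 224] [432 232] [array([434.2, 232.6]), array([414.9, 230.8]), array([434.7, 224.4]), array([415.4, 222.6])]
handle [271.64  379.912] [380.50366135 271.93570418]
125 [ 0.4177175  -0.36202575  0.15923969]
the job is handed in; nothing more can be done
None
```

The job is handed in at about 52 s: four boards were on the mat and all sit square in pockets, the cover is fully shut, the clamp is down on its edge, and the start button was then pressed fully and released.

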